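# Unpack the feeding pots into the steriliser and start it

### The job

The steriliser was left on: slide the little switch in the recess on its top fully off, and only then slide its clear guard fully open; also swing the grey case's lid back until it stays open by itself. Move every small pot from the case into the steriliser's chamber, standing upright on its floor, slide the guard fully shut, and only then slide the switch fully on. Leave the case open and the other things on the worktop where they are.

Things in the scene. Friction and masses are not known exactly. Their poses are not given: they have to be found in the camera images.
- pot0: small round lidded pot, 49 mm across, 42 mm high with its lid and knob (grip the body, radius 24 mm, between 4 and 30 mm above its underside; its lid above that gives no hold), about 0.09 kg. Origin at the centre of its underside, z up. None if absent in this run
- pot1: small round lidded pot, 49 mm across, 42 mm high with its lid and knob (grip the body, radius 24 mm, between 4 and 30 mm above its underside; its lid above that gives no hold), about 0.09 kg. Origin at the centre of its underside, z up. None if absent in this run
- pot2: small round lidded pot, 49 mm across, 42 mm high with its lid and knob (grip the body, radius 24 mm, between 4 and 30 mm above its underside; its lid above that gives no hold), about 0.09 kg. Origin at the centre of its underside, z up. None if absent in this run
- case: grey clamshell carry case, fixed to the worktop, 124 (x) x 250 (y) mm; its shallow base is only 12 mm high with 5 mm walls and a floor 5 mm up; the pots stand on that floor in one row along y, about 78 mm apart, between two ribs along y that rise to the same 12 mm and are 66 mm apart inside (33 mm either side of the middle). Origin at the centre of the base's underside, z up, the far (hinged) side is +x
- lid (a joint): angle of the case's lid (hinge along the case's y axis, at its far rim): 0 shut, 1.8 the stop, leaning back open. The lid is a 50 mm deep shell of 0.25 kg without latch; released below about 1.0 rad it falls shut, beyond that it falls gently open to the stop and stays
- case_hinge (a point): middle of the lid's hinge line, at the far rim of the case, 12 mm above the worktop; axes as the case's
- lid_bar (a point): middle of the carrying bar of the lid, a round steel bar of 12 mm diameter along the case's y, 104 mm between its two posts, its centre 34 mm above the lid's top face near the front; from the hinge it lies 100 mm towards the front and 84 mm up when shut. Moves with the lid
- steriliser: white UV steriliser box, fixed, 184 (x) x 284 (y) x 54 mm; its -y half is the chamber, open on top under the guard, its +y half is the closed housing with the slide switch on top. Origin at the centre of its underside, x away from the front, y to its left, z up. Wall cabinets hang over the back of the worktop, beginning some 0.1 m behind it, their undersides 0.44 m above the worktop: keep the wrist in front of them
- chamber_floor (a point): centre of the chamber's floor, 5 mm above the worktop; inside the chamber measures 168 (x) x 136 (y) mm and is 49 mm deep to the rim; axes as the steriliser's
- guard (a joint): position of the clear sliding guard over the chamber (m): 0 shut, 0.138 fully open; it slides along the steriliser's +y onto the housing, then covering the switch. About 2 N moves it; it stays where it is left
- guard_handle (a point): top middle of the guard's upright grip fin, which is 70 (steriliser x) x 14 (y) mm and stands 30 mm above the guard's plate; 91 mm above the worktop. Moves with the guard
- switch (a joint): position of the slide switch (m): 0 off, 0.016 fully on; moves along the steriliser's +x (away from the front). About 1 N moves it; it stays where it is left
- switch_nub (a point): top middle of the switch's nub, a black ridged piece 10 (x) x 26 (y) mm, 8.5 mm high, lying 1.5 mm below the housing's top face (54 mm above the worktop) in a recess 100 (x) x 38 (y) mm and 10 mm deep; at off the nub's centre is 42 mm from the recess's front end, at on 42 mm from its far end, so that a closed fingertip fits into the recess on the side to push from. Moves with the switch
- salt_shaker: bystander, not to be disturbed: salt shaker 44 mm across and 90 mm high; origin at the centre of its underside
- spice_jar: bystander, not to be disturbed: spice jar 45 mm across and 106 mm high; origin at the centre of its underside
- mug: bystander, not to be disturbed: mug 92 x 123 x 95 mm; origin at the centre of its underside
- tea_box: bystander, not to be disturbed: tea carton 63 x 131 x 66 mm; origin at the centre of its underside
- child_cup: bystander, not to be disturbed: cup 70 mm across and 92 mm high; origin at the centre of its underside

How it is judged:
By the outcome, as a careful person would: the job done as asked, in the order asked, and still so for the second after the job is handed in, with the robot touching nothing.
Of pot0, pot1, pot2 only 2 to 3 are there at a start; the rules pass over those that are not, and their reading is None.
At some moment in a run one of pot0, pot1, pot2 may be knocked a few centimetres aside while the robot is not near it.
It also fails if it takes over 208 s, if anything falls off the work surface, if the arm or the gripper's body presses on something with over 40 N, if the wrist force passes 120 N, or if a joint passes its speed limit or range.

### The arm

A 6-joint arm with a two-finger parallel gripper is mounted at the origin on a cart in front of the work surface, level with it; the furniture and walls round the work are solid. World frame = base frame: x ahead of the robot, y to its left, z up, the work surface at z = 0. Lengths are in m, angles in rad, forces in N, time in s.
With the tool pointing down it reaches from about 0.325 to 0.9 m from the base axis. Payload 3.5 kg.
Tool frame: the origin (TCP) lies at the very end of the fingers, on their centre line; the grasp point (between the pads) lies 19 mm behind it; z points along the fingers, y is the line along which they close (so a half turn about z gives the same grasp; the last joint's range is limited). The gripper opens to 85 mm and grips with 20 to 120 N. Pads are 22 mm wide; open, the fingers measure 114 mm over their backs; the gripper's body (76 mm by 85 mm) begins 54 mm behind the grasp point. The pads swing forward as they close: fully open they stand 13 mm farther back than shut.
Start: joints at [1.068, 0.276, -0.026, 1.268, 0, 1.467], TCP at [0.243, 0.576, 0.231] pointing down, gripper open.
Joint ranges: [-3.12, 3.12], [-0.85, 1.88], [-1.08, 1.24], [-1.95, 2.15], [-1.57, 1.53], [-3.14, 3.14]. Speed limits (rad/s): [2.57, 2.57, 3.14, 3.14, 3.14, 3.14].

### API

Orientations are given as a rotation vector (axis times angle).
In Python, from rig import manip gives the robot as it stands.
- The arm moves only by the tool jog_arm, never from a script. Its arguments are lists of equal length, an entry for each row: "offset": the shift along the tool's x, y, z each as a share of 10 cm, from -1 to 1, a list of three; "delta_rot": the turn, a rotation vector about the tool's x, y, z each as a share of pi rad, from -1 to 1, a list of three; "gripper": the opening, from 0 (shut) to 1 (fully open). A call has exactly 5 rows; each row is the pose to reach, as a shift and turn from the pose commanded when the call began, along the tool's axes at that moment, turning the shorter way round; what a row does not reach only later rows make up. A row lasts 1/12 s, in which the tool goes at most 41.7 mm and 7.16 degrees, less where a joint would pass 70% of its speed; a pose out of reach is approached as far as the arm can. A call with a number of a shift or a turn outside -1 to 1 is refused whole. A call with a gripper value outside its range is refused whole. The fingers move at their own pace and stop on an object; "newtons" is the grip in N (left out, the last holds). Time passes only in rows, so rows that repeat a pose let the fingers close, or fill a call up. It gives the time, the measured TCP pose, the force, the opening and the grip force at its end, in the units of the state.
- manip.observe(): the state, without advancing time (a new reading comes with each control period).
- manip.snapshot(name): name is "side" or "top" or "wrist"; returns a dict with "image" (400x640x3 uint8, red, green, blue), "fx", "fy", "cx", "cy" (pixels), "camera_from_world" (4x4, takes a point from world to camera coordinates). Camera axes: x right, y up, looking along -z (the intrinsics and any distortion apply to the point x, -y, -z); pixel columns grow to the right and rows downward; lengths in m; the calibration is good to about 2 mm. A picture is of the moment at which its call begins. There is no depth.
- manip.close_job(): hands the job in; it is judged then, once.
The state is a dict: "time": time; "qpos": joint angles; "joint_velocities": joint speeds; "tau": joint torques, N m; "tool_pos": TCP position; "orientation": TCP orientation; "contact_force": force on the tool from outside, world axes, zero at the start; "wrist_torque": the same for the moment, N m; "finger_gap": finger opening in m; "grasp_force": force on a finger pad.
Only numpy, scipy, OpenCV 4.12 (cv2) and the standard library are available. Lean on these libraries where they do the work, as an engineer would, in place of code of your own. Each camera call takes 0.05 s, during which the arm holds its last target. There are 200 camera calls.

## Working session

There is one attempt and no reset: what is moved stays moved. The work goes in short steps, Python scripts to look and compute and a tool call to move; the robot and the scene stay as the last step left them, time stands still between calls to the robot, and variables do not carry over. Pictures are saved under pics/ and viewed, at most 14 in all, crops included, and the job is handed in when it is done.

Besides the shell and the picture viewer there is one more tool, called after "Call:" as a command line: name --argument value ..., lists and objects as JSON in quotes. jog_arm: Moves the arm, as the interface text tells. Shift numbers are shares of 10 cm and turn numbers shares of pi rad, none past 1 either way. Its arguments: {"type":"object","properties":{"offset":{"type":"array","items":{"type":"array","items":{"type":"number"}}},"delta_rot":{"type":"array","items":{"type":"array","items":{"type":"number"}}},"gripper":{"type":"array","items":{"type":"number"}},"newtons":{"type":"number"}},"required":["offset","delta_rot","gripper"]}

```bash
ls; mkdir -p pics
cat > h.py <<'E'
import numpy as np,cv2,pickle
from rig import manip
from scipy.spatial.transform import Rotation as R
def snap(n,f):
    s=manip.snapshot(n);cv2.imwrite(f'pics/{f}.png',s['image'][:,:,::-1]);pickle.dump(s,open(f'pics/{f}.pkl','wb'));return s
def load(f): return pickle.load(open(f'pics/{f}.pkl','rb'))
def px2w(s,u,v,z):
    T=np.array(s['camera_from_world']);Rm=T[:3,:3];t=T[:3,3]
    d=Rm.T@np.array([(u-s['cx'])/s['fx'],-(v-s['cy'])/s['fy'],-1]);c=-Rm.T@t
    return c+d*(z-c[2])/d[2]
def w2px(s,p):
    q=np.array(s['camera_from_world'])@np.append(p,1);return s['cx']+s['fx']*q[0]/-q[2],s['cy']-s['fy']*q[1]/-q[2]
def go(p,yaw=None,o=None):
    """print offset in shares of 10cm and delta_rot in shares of pi to reach p, tool down with tool-y at world angle yaw"""
    s=o or manip.observe();Rm=R.from_rotvec(s['orientation'])
    d=Rm.inv().apply(np.array(p)-s['tool_pos'])*10
    r=np.zeros(3)
    if yaw is not None:
        y=np.array([np.cos(yaw),np.sin(yaw),0]);
        if Rm.as_matrix()[:,1]@y<0:y=-y
        z=np.array([0,0,-1.]);T=R.from_matrix(np.c_[np.cross(y,z),y,z]);r=(Rm.inv()*T).as_rotvec()/np.pi
    print('off',d.round(3),'rot',r.round(4))
E
python3 - <<'E'
from h import *
o=manip.observe();print(o)
for n in('top','side','wrist'):
    s=snap(n,n+'0');print(n,{k:s[k] for k in s if k not in('image','camera_from_world')},np.round(s['camera_from_world'],3).tolist())
print(R.from_rotvec(o['orientation']).as_matrix().round(3))
E
```

```text
pics
{'time': 0.0, 'qpos': array([ 1.06760871e+00,  2.77145772e-01, -2.78808532e-02,  1.26799672e+00,
       -1.86094161e-05,  1.46740904e+00]), 'joint_velocities': array([-2.30979723e-04, -2.75461645e-04,  1.48344585e-04, -3.11454379e-05,
       -8.96833300e-04,  9.88327376e-04]), 'tau': array([-1.83485470e-03, -4.45507765e+01,  2.95201188e+01,  1.61374756e-02,
       -3.07489190e-04,  4.88194786e-06]), 'tool_pos': array([0.24290225, 0.57502546, 0.23015178]), 'orientation': array([-0.62370179, -3.07839605,  0.00334658]), 'contact_force': array([ 0.63367731, -0.26108067, -1.35021303]), 'wrist_torque': array([ 0.02284173, -0.0031996 , -0.00237447]), 'grasp_force': 0.0, 'finger_gap': 0.08520662849521908}
top {'fx': 480.3961902508266, 'fy': 480.3961902508266, 'cx': 319.54282494331693, 'cy': 199.1620348907384} [[-0.016, -1.0, -0.003, 0.167], [0.993, -0.016, 0.117, -0.574], [-0.117, -0.001, 0.993, -1.385], [0.0, 0.0, 0.0, 1.0]]
side {'fx': 370.13129496411193, 'fy': 370.13129496411193, 'cx': 326.61775667478014, 'cy': 199.29679364870344} [[0.775, -0.632, -0.012, -0.336], [0.39, 0.464, 0.796, -0.352], [-0.497, -0.621, 0.606, -0.687], [0.0, 0.0, 0.0, 1.0]]
wrist {'fx': 308.47763896672507, 'fy': 308.47763896672507, 'cx': 321.2168962995382, 'cy': 199.10934124440064} [[0.389, 0.921, -0.002, -0.625], [-0.877, 0.37, -0.305, 0.039], [-0.28, 0.121, 0.952, -0.381], [0.0, 0.0, 0.0, 1.0]]
[[-0.921  0.389 -0.001]
 [ 0.389  0.921 -0.002]
 [ 0.    -0.002 -1.   ]]
```

View pics/top0.png

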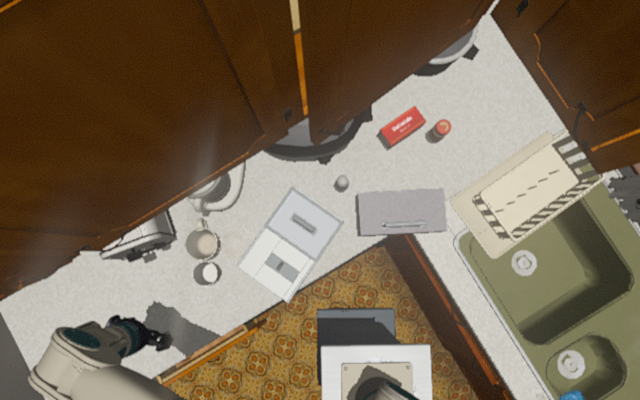

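View pics/side0.png

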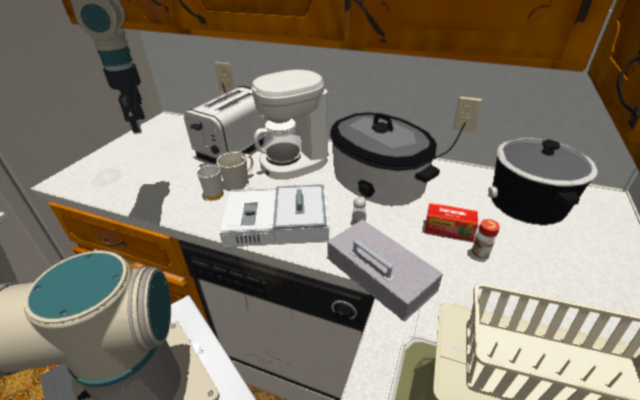

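The top view shows the steriliser at about (290,245), with the fin at (303,223) and the switch at (282,265). The case is at (402,213) with its bar at (404,224). I'll enlarge this area.

Run:
```python
import cv2
a=cv2.imread('pics/top0.png')[175:315,225:460]
a=cv2.resize(a,None,fx=3.4,fy=3.4,interpolation=cv2.INTER_CUBIC);print(a.shape);cv2.imwrite('pics/c0.png',a)
```

```text
(476, 799, 3)
```

View pics/c0.png

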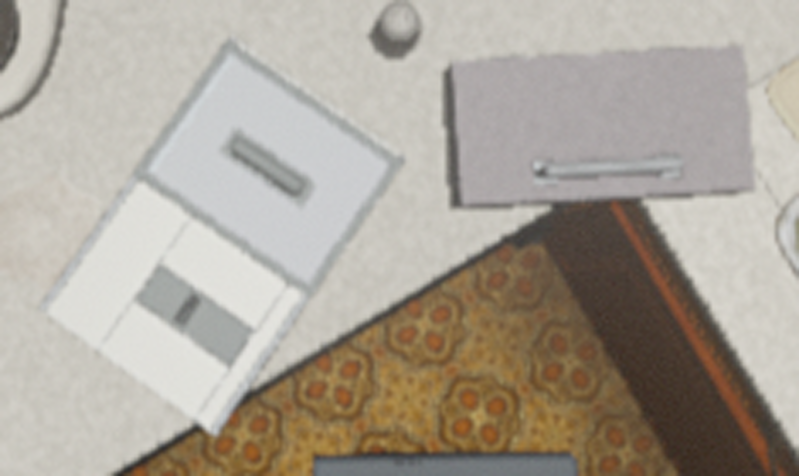

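The enlarged crop shows these points:
- **Steriliser corners:** (45,308), (213,433), (228,42) and (402,158).
- **Fin:** ends at (232,145) and (305,187).
- **Nub:** (188,309).
- **Lid top corners:** (452,68), (740,47), (753,187) and (460,205).
- **Bar ends:** (540,168) and (682,164).

```bash
cat >> h.py <<'E'
def fit(loc,wor):
    loc=np.array(loc)[:,:2];wor=np.array(wor)[:,:2];a=loc-loc.mean(0);b=wor-wor.mean(0)
    th=np.arctan2((a[:,0]*b[:,1]-a[:,1]*b[:,0]).sum(),(a*b).sum());M=np.array([[np.cos(th),-np.sin(th)],[np.sin(th),np.cos(th)]])
    t=wor.mean(0)-M@loc.mean(0);print('th',th.round(4),'t',t.round(4),'res mm',((loc@M.T+t-wor)*1e3).round(1).tolist());return th,t
E
python3 - <<'E'
from h import *
s=load('top0');P=lambda u,v,z:px2w(s,225+(u+.5)/3.4-.5,175+(v+.5)/3.4-.5,z)
c=[((.092,.142),P(45,308,.054)),((-.092,.142),P(213,433,.054)),((.092,-.142),P(228,42,.058)),((-.092,-.142),P(402,158,.058))]
th,t=fit([a for a,_ in c],[b for _,b in c])
M=np.array([[np.cos(th),-np.sin(th)],[np.sin(th),np.cos(th)]])
for n,p in dict(nub=P(188,309,.0525),fin1=P(232,142,.09),fin2=P(307,185,.09),rec1=P(162,265,.054),rec2=P(138,300,.054),rec3=P(225,365,.054),rec4=P(252,330,.054)).items(): print(n,p.round(4),'local',(M.T@(p[:2]-t)).round(4))
L=[((.062,.125),P(452,68,.062)),((.062,-.125),P(740,47,.062)),((-.062,-.125),P(753,187,.062)),((-.062,.125),P(460,205,.062))]
th,t=fit([a for a,_ in L],[b for _,b in L])
M=np.array([[np.cos(th),-np.sin(th)],[np.sin(th),np.cos(th)]])
for p in (P(540,168,.098),P(682,164,.098)): print('bar',p.round(4),(M.T@(p[:2]-t)).round(4))
print('bar exp',t+M@[-.038,0],'hinge',t+M@[.062,0])
E
```

```text
th 0.9518 t [0.447  0.2447] res mm [[-2.5, 7.0], [-3.5, -1.9], [5.4, -1.1], [0.6, -4.0]]
nub [0.3844 0.2745 0.0525] local [-0.0121  0.0683]
fin1 [0.522  0.2339 0.09  ] local [ 0.0347 -0.0674]
fin2 [0.4853 0.1721 0.09  ] local [-0.0369 -0.0734]
rec1 [0.4216 0.2961 0.054 ] local [0.0272 0.0505]
rec2 [0.3926 0.3165 0.054 ] local [0.0269 0.0859]
rec3 [0.3373 0.2436 0.054 ] local [-0.0645  0.0887]
rec4 [0.366  0.2206 0.054 ] local [-0.0666  0.0519]
th 0.0488 t [ 0.5325 -0.0781] res mm [[3.8, 2.5], [2.0, -1.1], [-2.4, -1.6], [-3.4, 0.2]]
bar [ 0.4957 -0.0203  0.098 ] [-0.0339  0.0596]
bar [ 0.4971 -0.1373  0.098 ] [-0.0382 -0.0575]
bar exp [ 0.49456299 -0.07994416] hinge [ 0.59444385 -0.0750643 ]
```

Call:
jog_arm --offset '[[-0.3, -0.25, 0], [-0.6, -0.5, 0], [-0.88, -0.73, 0], [-0.88, -0.73, 0], [-0.88, -0.73, 0]]' --delta_rot '[[0, 0, 0], [0, 0, 0], [0, 0, 0], [0, 0, 0], [0, 0, 0]]' --gripper '[0, 0, 0, 0, 0]' --newtons 20

```text
time: 0.57
tool_pos: [0.2964, 0.4726, 0.231]
orientation: [-0.628, -3.078, 0.001]
contact_force: [-0.1, -0.1, 0.9]
finger_gap: 0.0255
grasp_force: 0.0
```

Call:
jog_arm --offset '[[-0.3, -0.25, 0], [-0.6, -0.5, 0], [-0.88, -0.73, 0], [-0.88, -0.73, 0], [-0.88, -0.73, 0]]' --delta_rot '[[0, 0, 0], [0, 0, 0], [0, 0, 0], [0, 0, 0], [0, 0, 0]]' --gripper '[0, 0, 0, 0, 0]'

```text
time: 0.98
tool_pos: [0.3491, 0.3724, 0.2313]
orientation: [-0.627, -3.078, -0.001]
contact_force: [-0.1, 1.0, 0.6]
finger_gap: -0.0004
grasp_force: 0.0
```

Call:
jog_arm --offset '[[-0.3, -0.25, 0], [-0.6, -0.5, 0], [-0.88, -0.73, 0], [-0.88, -0.73, 0], [-0.88, -0.73, 0]]' --delta_rot '[[0, 0, 0], [0, 0, 0], [0, 0, 0], [0, 0, 0], [0, 0, 0]]' --gripper '[0, 0, 0, 0, 0]'

```text
time: 1.4
tool_pos: [0.4018, 0.2716, 0.2314]
orientation: [-0.626, -3.078, -0.002]
contact_force: [0.3, -0.7, -0.1]
finger_gap: -0.0001
grasp_force: 0.0
```

Call:
jog_arm --offset '[[0, 0, 0], [0, 0, 0], [0, 0, 0], [0, 0, 0], [0, 0, 0]]' --delta_rot '[[0, 0, -0.03], [0, 0, -0.06], [0, 0, -0.09], [0, 0, -0.12], [0, 0, -0.15]]' --gripper '[0, 0, 0, 0, 0]'

```text
time: 1.82
tool_pos: [0.4004, 0.2736, 0.2313]
orientation: [0.125, -3.139, -0.002]
contact_force: [-1.7, 0.1, -0.3]
finger_gap: -0.0002
grasp_force: 0.0
```

Call:
jog_arm --offset '[[0, 0, 0], [0, 0, 0], [0, 0, 0], [0, 0, 0], [0, 0, 0]]' --delta_rot '[[0, 0, -0.03], [0, 0, -0.06], [0, 0, -0.09], [0, 0, -0.12], [0, 0, -0.15]]' --gripper '[0, 0, 0, 0, 0]'

```text
time: 2.23
tool_pos: [0.4004, 0.2737, 0.2313]
orientation: [0.854, -3.023, -0.002]
contact_force: [-0.7, -0.6, 1.0]
finger_gap: -0.0002
grasp_force: 0.0
```

Call:
jog_arm --offset '[[0, 0, 0], [0, 0, 0], [0, 0, 0], [0, 0, 0], [0, 0, 0]]' --delta_rot '[[0, 0, -0.03], [0, 0, -0.06], [0, 0, -0.09], [0, 0, -0.12], [0, 0, -0.131]]' --gripper '[0, 0, 0, 0, 0]'

```text
time: 2.65
tool_pos: [0.4003, 0.2737, 0.2313]
orientation: [-1.453, 2.785, 0.002]
contact_force: [-0.6, -0.7, -0.3]
finger_gap: -0.0002
grasp_force: 0.0
```

Run:
```python
from h import *
s=snap('wrist','w1');o=manip.observe();print(o['tool_pos'],o['qpos'],o['finger_gap'])
T=np.array(s['camera_from_world']);c=-T[:3,:3].T@T[:3,3];print('cam in tool',R.from_rotvec(o['orientation']).inv().apply(c-o['tool_pos']))
```

```text
[0.40040583 0.27360093 0.23125782] [ 4.65407573e-01  2.69874466e-02 -3.19871339e-01  1.22385456e+00
  1.04200953e-03 -4.95444282e-01] 0.00029530878181719387
cam in tool [ 0.07705222  0.00072966 -0.14282674]
```

View pics/w1.png

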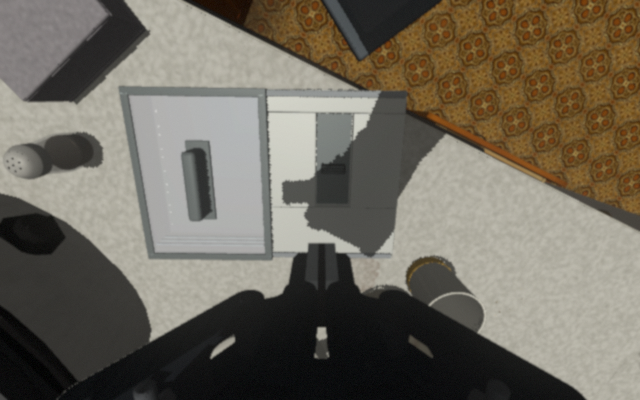

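The wrist view shows the guard at left with its fin near (198,180). The recess is at about (335,158) and the nub at about (332,168), in shadow. I'll enlarge it with a contrast boost.

Run:
```python
import cv2,numpy as np
a=cv2.imread('pics/w1.png')[80:270,110:420]
a=(255*(a/255.)**.6).astype(np.uint8)
a=cv2.resize(a,None,fx=2.5,fy=2.5,interpolation=cv2.INTER_CUBIC);cv2.imwrite('pics/c1.png',a)
```

```text
(no output)
```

View pics/c1.png

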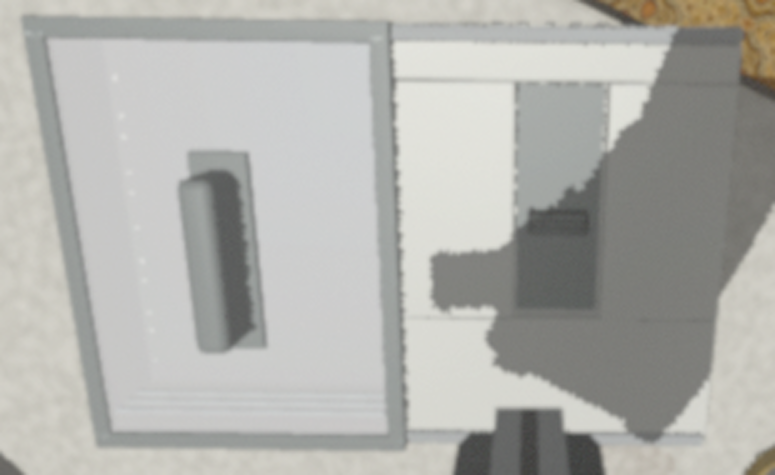

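Run:
```python
from h import *
s=load('w1');P=lambda u,v,z:px2w(s,110+(u+.5)/2.5-.5,80+(v+.5)/2.5-.5,z)
r=[((-.05,-.019),P(517,83,.054)),((-.05,.019),P(607,83,.054)),((.05,.019),P(598,311,.054)),((.05,-.019),P(513,309,.054))]
th,t=fit(*zip(*r));M=np.array([[np.cos(th),-np.sin(th)],[np.sin(th),np.cos(th)]])
g=[((-.092,-.142),P(25,17,.060)),((.092,-.142),P(98,445,.060)),((-.092,.142),P(740,28,.054)),((.092,.142),P(706,440,.054))]
th2,t2=fit(*zip(*g));
for n,p in dict(nub=P(559,222,.0525),f1=P(196,180,.091),f2=P(214,350,.091),fc=P(205,265,.091),gr=P(390,22,.06),gr2=P(405,445,.06)).items(): print(n,p.round(4),'rec-local',(M.T@(p[:2]-t)).round(4))
print('ster centre rec-local',M.T@(t2-t))
o=manip.observe();yd=R.from_rotvec(o['orientation']).as_matrix()[:,1];print('tool y yaw',np.arctan2(yd[1],yd[0]))
```

```text
th 0.9453 t [0.3796 0.2671] res mm [[-0.6, -2.5], [-1.9, -0.9], [0.8, 1.8], [1.6, 1.6]]
th 0.9523 t [0.4474 0.2445] res mm [[3.3, -3.0], [2.4, -1.4], [-4.4, 0.8], [-1.3, 3.5]]
nub [0.3845 0.2747 0.0525] rec-local [0.009  0.0005]
f1 [0.4815 0.1777 0.091 ] rec-local [-0.0128 -0.1349]
f2 [0.5213 0.2317 0.091 ] rec-local [ 0.0542 -0.1356]
fc [0.5007 0.2038 0.091 ] rec-local [ 0.0195 -0.1353]
gr [0.3931 0.1715 0.06  ] rec-local [-0.0696 -0.0668]
gr2 [0.4995 0.3185 0.06  ] rec-local [ 0.1118 -0.0671]
ster centre rec-local [ 0.02133458 -0.06817994]
tool y yaw 2.5316484739607796
```

Call:
jog_arm --offset '[[-0.05, 0.04, 0.3], [-0.1, 0.1, 0.6], [-0.146, 0.131, 0.9], [-0.146, 0.131, 1.0], [-0.146, 0.131, 1.0]]' --delta_rot '[[0, 0, 0.003], [0, 0, 0.003], [0, 0, 0.003], [0, 0, 0.003], [0, 0, 0.003]]' --gripper '[0, 0, 0, 0, 0]'

```text
time: 3.12
tool_pos: [0.3958, 0.2907, 0.1283]
orientation: [1.429, -2.79, -0.0]
contact_force: [0.2, -0.0, -0.3]
finger_gap: -0.0006
grasp_force: 0.0
```

Call:
jog_arm --offset '[[0, 0, 0.2], [0, 0, 0.4], [0, 0, 0.52], [0, 0, 0.58], [0, 0, 0.58]]' --delta_rot '[[0, 0, 0], [0, 0, 0], [0, 0, 0], [0, 0, 0], [0, 0, 0]]' --gripper '[0, 0, 0, 0, 0]'

```text
time: 3.53
tool_pos: [0.3989, 0.291, 0.0735]
orientation: [1.43, -2.797, -0.0]
contact_force: [0.0, 0.5, 0.4]
finger_gap: -0.0002
grasp_force: 0.0
```

Run:
```python
from h import *
go([.3982,.2931,.048],2.521);s=snap('wrist','w2')
a=s['image'][130:330,200:440,::-1];a=(255*(a/255.)**.5).astype(np.uint8)
cv2.imwrite('pics/c2.png',cv2.resize(a,None,fx=2.5,fy=2.5,interpolation=cv2.INTER_CUBIC))
```

```text
off [-0.013  0.018  0.255] rot [ 0.0001 -0.0001 -0.0016]
```

View pics/c2.png

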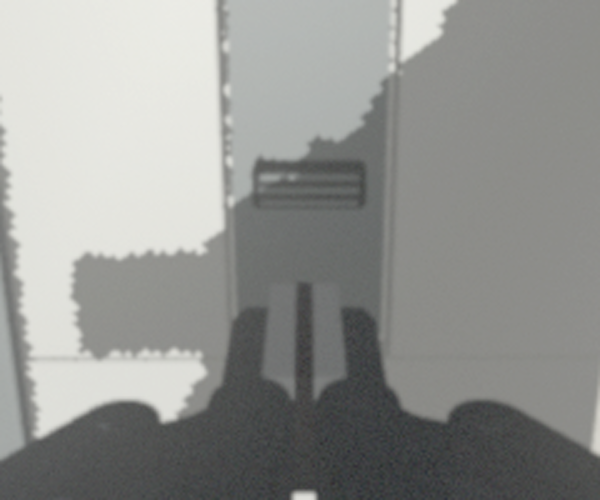

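The tip is at (305,285), centred on the recess (232–388) and behind the nub (310,185). I'll descend and push off.

Call:
jog_arm --offset '[[0, 0.02, 0.1], [0, 0.02, 0.2], [0, 0.02, 0.25], [0, 0.02, 0.25], [0, 0.02, 0.25]]' --delta_rot '[[0, 0, 0], [0, 0, 0], [0, 0, 0], [0, 0, 0], [0, 0, 0]]' --gripper '[0, 0, 0, 0, 0]'

```text
time: 4.0
tool_pos: [0.3968, 0.2916, 0.0478]
orientation: [1.429, -2.796, 0.0]
contact_force: [-0.2, 0.1, 0.0]
finger_gap: 0.0
grasp_force: 0.0
```

Call:
jog_arm --offset '[[0.05, 0, 0], [0.1, 0, 0], [0.14, 0, 0], [0.18, 0, 0], [0.2, 0, 0]]' --delta_rot '[[0, 0, 0], [0, 0, 0], [0, 0, 0], [0, 0, 0], [0, 0, 0]]' --gripper '[0, 0, 0, 0, 0]'

```text
time: 4.42
tool_pos: [0.3855, 0.2752, 0.0486]
orientation: [-1.429, 2.797, -0.0]
contact_force: [0.0, 0.5, 0.1]
finger_gap: -0.0002
grasp_force: 0.5
```

Call:
jog_arm --offset '[[0.01, 0, 0], [0.02, 0, 0], [0.03, 0, 0], [0.04, 0, 0], [0.04, 0, 0]]' --delta_rot '[[0, 0, 0], [0, 0, 0], [0, 0, 0], [0, 0, 0], [0, 0, 0]]' --gripper '[0, 0, 0, 0, 0]'

```text
time: 4.83
tool_pos: [0.3847, 0.274, 0.0488]
orientation: [-1.428, 2.794, 0.003]
contact_force: [2.5, 3.7, -3.0]
finger_gap: -0.0
grasp_force: 2.7
```

Call:
jog_arm --offset '[[-0.01, 0, -0.3], [-0.01, 0, -0.6], [-0.01, 0, -0.85], [-0.01, 0, -0.85], [-0.01, 0, -0.85]]' --delta_rot '[[0, 0, 0], [0, 0, 0], [0, 0, 0], [0, 0, 0], [0, 0, 0]]' --gripper '[0, 0, 0, 0, 0]'

```text
time: 5.25
tool_pos: [0.3846, 0.2735, 0.1346]
orientation: [-1.429, 2.795, -0.001]
contact_force: [-0.5, -0.8, 0.5]
finger_gap: -0.0005
grasp_force: 0.0
```

Call:
jog_arm --offset '[[-0.11, -0.3, 0], [-0.11, -0.6, 0], [-0.11, -0.9, 0], [-0.11, -1, 0], [-0.11, -1, 0]]' --delta_rot '[[0, 0, 0], [0, 0, 0], [0, 0, 0], [0, 0, 0], [0, 0, 0]]' --gripper '[0.6, 0.6, 0.6, 0.6, 0.6]'

```text
time: 5.67
tool_pos: [0.4718, 0.222, 0.1317]
orientation: [1.424, -2.797, 0.0]
contact_force: [-0.1, -0.2, -0.1]
finger_gap: 0.0514
grasp_force: 0.0
```

Call:
jog_arm --offset '[[0, -0.2, 0], [0, -0.35, 0], [0, -0.35, 0], [0, -0.35, 0], [0, -0.35, 0]]' --delta_rot '[[0, 0, 0], [0, 0, 0], [0, 0, 0], [0, 0, 0], [0, 0, 0]]' --gripper '[0.6, 0.6, 0.6, 0.6, 0.6]'

```text
time: 6.08
tool_pos: [0.4984, 0.2033, 0.1328]
orientation: [1.429, -2.796, -0.001]
contact_force: [-0.3, 0.2, 0.7]
finger_gap: 0.0511
grasp_force: 0.0
```

Run:
```python
from h import *
go([.5012,.2045,.068],2.521);snap('wrist','w3');s=snap('top','t3');o=manip.observe();print(o['tool_pos'],o['finger_gap'])
a=np.vstack([load('w3')['image'],cv2.resize(s['image'][200:320,200:392],(640,400),interpolation=cv2.INTER_CUBIC)])[:,:,::-1]
cv2.imwrite('pics/c3.png',cv2.resize(a,None,fx=.75,fy=.75,interpolation=cv2.INTER_AREA))
```

```text
off [-0.026 -0.017  0.648] rot [ 0.0005 -0.0004 -0.0016]
[0.4985986  0.20350895 0.13307467] 0.05123982608262759
```

View pics/c3.png

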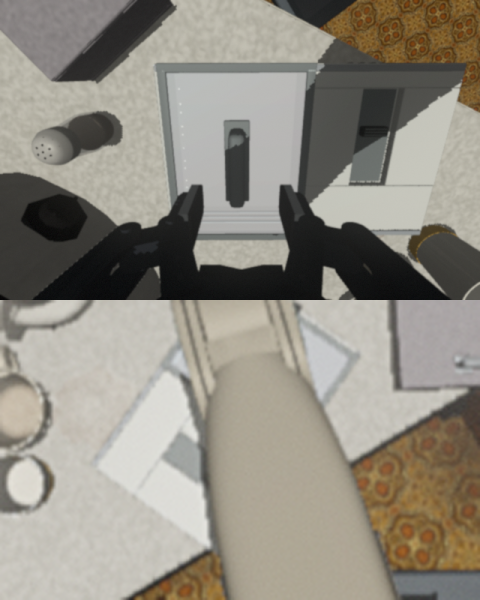

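Between the fingers the wrist view shows the fin at (237,165). The nub at (373,131) sits slightly towards the front of the recess centre, which is the off position. Now I'll grip the fin and slide the guard.

Call:
jog_arm --offset '[[-0.02, -0.02, 0.25], [-0.02, -0.02, 0.5], [-0.02, -0.02, 0.65], [-0.02, -0.02, 0.65], [-0.02, -0.02, 0.65]]' --delta_rot '[[0, 0, 0], [0, 0, 0], [0, 0, 0], [0, 0, 0], [0, 0, 0]]' --gripper '[0.6, 0.6, 0.6, 0.4, 0.2]'

```text
time: 6.6
tool_pos: [0.501, 0.2036, 0.0676]
orientation: [1.429, -2.795, -0.001]
contact_force: [-0.4, 1.1, -0.0]
finger_gap: 0.028
grasp_force: 0.0
```

Call:
jog_arm --offset '[[0, 0, 0], [0, 0, 0], [0, 0, 0], [0, 0, 0], [0, 0, 0]]' --delta_rot '[[0, 0, 0], [0, 0, 0], [0, 0, 0], [0, 0, 0], [0, 0, 0]]' --gripper '[0.1, 0.1, 0.1, 0.1, 0.1]'

```text
time: 7.02
tool_pos: [0.5032, 0.2039, 0.0695]
orientation: [-1.429, 2.796, 0.0]
contact_force: [-1.5, -0.5, 3.7]
finger_gap: 0.0134
grasp_force: 25.8
```

Call:
jog_arm --offset '[[0, 0.15, 0], [0, 0.3, 0], [0, 0.5, 0], [0, 0.7, 0], [0, 0.9, 0]]' --delta_rot '[[0, 0, 0], [0, 0, 0], [0, 0, 0], [0, 0, 0], [0, 0, 0]]' --gripper '[0.1, 0.1, 0.1, 0.1, 0.1]'

```text
time: 7.43
tool_pos: [0.4297, 0.2568, 0.0695]
orientation: [-1.428, 2.796, -0.003]
contact_force: [2.8, -2.2, 4.9]
finger_gap: 0.0134
grasp_force: 25.9
```

Call:
jog_arm --offset '[[0, 0.2, 0], [0, 0.35, 0], [0, 0.43, 0], [0, 0.47, 0], [0, 0.49, 0]]' --delta_rot '[[0, 0, 0], [0, 0, 0], [0, 0, 0], [0, 0, 0], [0, 0, 0]]' --gripper '[0.1, 0.1, 0.1, 0.1, 0.1]'

```text
time: 7.85
tool_pos: [0.3954, 0.2815, 0.0695]
orientation: [-1.423, 2.791, -0.029]
contact_force: [18.9, -19.3, -4.6]
finger_gap: 0.0135
grasp_force: 29.7
```

Call:
jog_arm --offset '[[0, 0, 0], [0, 0, 0], [0, 0, 0], [0, 0, 0], [0, 0, 0]]' --delta_rot '[[0, 0, 0], [0, 0, 0], [0, 0, 0], [0, 0, 0], [0, 0, 0]]' --gripper '[0.1, 0.1, 0.1, 0.1, 0.1]'

```text
time: 8.27
tool_pos: [0.3954, 0.2815, 0.0695]
orientation: [-1.422, 2.793, -0.024]
contact_force: [13.3, -14.9, -1.7]
finger_gap: 0.0135
grasp_force: 28.5
```

Run:
```python
from h import *
s=snap('wrist','w4');s2=snap('side','s4');o=manip.observe();print(o['tool_pos'],o['contact_force'])
a=np.vstack([s['image'],cv2.resize(s2['image'][150:270,200:392],(640,400),interpolation=cv2.INTER_CUBIC)])[:,:,::-1]
cv2.imwrite('pics/c4.png',cv2.resize(a,None,fx=.75,fy=.75,interpolation=cv2.INTER_AREA))
```

```text
[0.39539777 0.28144803 0.06947418] [ 13.34830952 -15.09660408  -0.67192552]
```

View pics/c4.png

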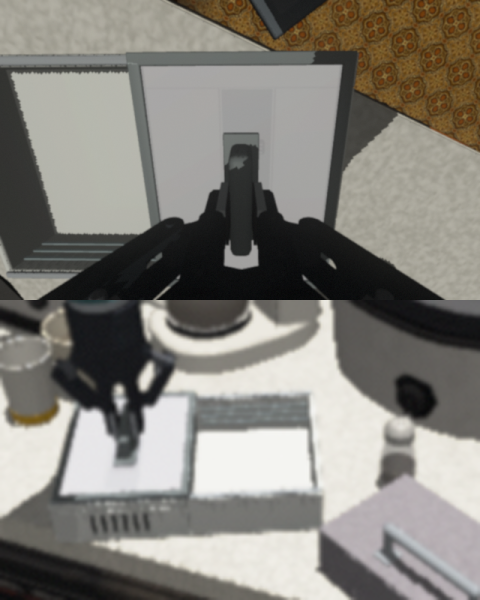

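```bash
cat >> h.py <<'E'
TH=.950;MS=np.array([[np.cos(TH),-np.sin(TH)],[np.sin(TH),np.cos(TH)]]);TS=np.array([.4474,.2445])
def sl(p): return (MS.T@(np.array(p)[:2]-TS)).round(4)
def sw(x,y): return (TS+MS@np.array([x,y])).round(4)
E
python3 - <<'E'
from h import *
s=load('w4');k=lambda u,v,z:px2w(s,u/.75,v/.75,z)
for u,v in((130,53),(356,53),(160,218),(338,205)):print(sl(k(u,v,.060)))
s=load('w1');P=lambda u,v,z:px2w(s,110+(u+.5)/2.5-.5,80+(v+.5)/2.5-.5,z)
for q in((25,17),(390,22),(98,445),(405,445)):print('shut',sl(P(*q,.06)))
print(sl([.5032,.2039]),sl([.3954,.2815]))
E
```

```text
[-0.091  -0.0032]
[-0.0896  0.1347]
[0.0267 0.0018]
[0.015  0.1363]
shut [-0.0912 -0.1378]
shut [-0.0909  0.0017]
shut [ 0.092 -0.139]
shut [0.0905 0.0007]
[-0.0006 -0.069 ] [-0.0002  0.0638]
```

Call:
jog_arm --offset '[[0, 0.01, 0], [0, 0.02, 0], [0, 0.02, 0], [0, 0.02, 0], [0, 0.02, 0]]' --delta_rot '[[0, 0, 0], [0, 0, 0], [0, 0, 0], [0, 0, 0], [0, 0, 0]]' --gripper '[0.1, 0.1, 0.1, 0.1, 0.1]'

```text
time: 8.78
tool_pos: [0.3954, 0.2815, 0.0695]
orientation: [-1.42, 2.792, -0.031]
contact_force: [18.0, -17.7, -3.4]
finger_gap: 0.0131
grasp_force: 30.6
```

Call:
jog_arm --offset '[[0, -0.04, 0], [0, -0.07, 0], [0, -0.07, 0], [0, -0.07, 0], [0, -0.07, 0]]' --delta_rot '[[0, 0, 0], [0, 0, 0], [0, 0, 0], [0, 0, 0], [0, 0, 0]]' --gripper '[0.1, 0.1, 0.1, 0.1, 0.1]'

```text
time: 9.2
tool_pos: [0.3955, 0.2814, 0.0695]
orientation: [-1.427, 2.795, -0.007]
contact_force: [4.2, -5.9, 4.2]
finger_gap: 0.0134
grasp_force: 26.0
```

Call:
jog_arm --offset '[[0, 0, 0], [0, 0, 0], [0, 0, 0], [0, 0, 0], [0, 0, 0]]' --delta_rot '[[0, 0, 0], [0, 0, 0], [0, 0, 0], [0, 0, 0], [0, 0, 0]]' --gripper '[0.5, 0.5, 0.5, 0.5, 0.5]'

```text
time: 9.62
tool_pos: [0.3934, 0.2822, 0.0681]
orientation: [1.43, -2.797, -0.001]
contact_force: [-0.2, 0.8, 0.0]
finger_gap: 0.0425
grasp_force: 0.0
```

Call:
jog_arm --offset '[[0, 0, 0], [0, 0, 0], [0, 0, 0], [0, 0, 0], [0, 0, 0]]' --delta_rot '[[0, 0, 0], [0, 0, 0], [0, 0, 0], [0, 0, 0], [0, 0, 0]]' --gripper '[0.5, 0.5, 0.5, 0.5, 0.5]'

```text
time: 10.03
tool_pos: [0.3939, 0.282, 0.0683]
orientation: [-1.429, 2.798, 0.0]
contact_force: [0.2, 0.3, 1.0]
finger_gap: 0.0429
grasp_force: 0.0
```

Call:
jog_arm --offset '[[0, -0.017, 0], [0, -0.017, 0], [0, -0.017, 0], [0, -0.017, 0], [0, -0.017, 0]]' --delta_rot '[[0, 0, 0], [0, 0, 0], [0, 0, 0], [0, 0, 0], [0, 0, 0]]' --gripper '[0.3, 0.1, 0.1, 0.1, 0.1]'

```text
time: 10.45
tool_pos: [0.3955, 0.281, 0.0684]
orientation: [-1.429, 2.797, -0.0]
contact_force: [0.3, -0.5, 0.9]
finger_gap: 0.0133
grasp_force: 23.3
```

Call:
jog_arm --offset '[[0, -0.15, 0], [0, -0.3, 0], [0, -0.5, 0], [0, -0.7, 0], [0, -0.9, 0]]' --delta_rot '[[0, 0, 0], [0, 0, 0], [0, 0, 0], [0, 0, 0], [0, 0, 0]]' --gripper '[0.1, 0.1, 0.1, 0.1, 0.1]'

```text
time: 10.87
tool_pos: [0.4683, 0.2286, 0.0684]
orientation: [-1.431, 2.797, 0.004]
contact_force: [-1.3, 2.6, 1.1]
finger_gap: 0.0136
grasp_force: 23.4
```

Call:
jog_arm --offset '[[0, -0.2, 0], [0, -0.35, 0], [0, -0.43, 0], [0, -0.48, 0], [0, -0.5, 0]]' --delta_rot '[[0, 0, 0], [0, 0, 0], [0, 0, 0], [0, 0, 0], [0, 0, 0]]' --gripper '[0.1, 0.1, 0.1, 0.1, 0.1]'

```text
time: 11.28
tool_pos: [0.5074, 0.2005, 0.0684]
orientation: [1.43, -2.796, -0.01]
contact_force: [-7.3, 7.5, 6.3]
finger_gap: 0.0138
grasp_force: 24.2
```

Call:
jog_arm --offset '[[0, 0, 0], [0, 0, 0], [0, 0, 0], [0, 0, 0], [0, 0, 0]]' --delta_rot '[[0, 0, 0], [0, 0, 0], [0, 0, 0], [0, 0, 0], [0, 0, 0]]' --gripper '[0.1, 0.1, 0.1, 0.1, 0.1]'

```text
time: 11.7
tool_pos: [0.5073, 0.2005, 0.0684]
orientation: [1.431, -2.796, -0.005]
contact_force: [-3.0, 4.4, 2.8]
finger_gap: 0.0137
grasp_force: 23.6
```

Stop-to-stop travel is 138 mm, so the earlier stop really was fully open. The guard had started slightly ajar. I'll reopen it.

Call:
jog_arm --offset '[[0, 0.15, 0], [0, 0.3, 0], [0, 0.5, 0], [0, 0.7, 0], [0, 0.9, 0]]' --delta_rot '[[0, 0, 0], [0, 0, 0], [0, 0, 0], [0, 0, 0], [0, 0, 0]]' --gripper '[0.1, 0.1, 0.1, 0.1, 0.1]'

```text
time: 12.12
tool_pos: [0.4349, 0.2526, 0.0684]
orientation: [-1.429, 2.796, -0.002]
contact_force: [4.1, 0.2, -2.0]
finger_gap: 0.0134
grasp_force: 23.0
```

Call:
jog_arm --offset '[[0, 0.2, 0], [0, 0.35, 0], [0, 0.45, 0], [0, 0.5, 0], [0, 0.53, 0]]' --delta_rot '[[0, 0, 0], [0, 0, 0], [0, 0, 0], [0, 0, 0], [0, 0, 0]]' --gripper '[0.1, 0.1, 0.1, 0.1, 0.1]'

```text
time: 12.53
tool_pos: [0.3952, 0.2812, 0.0685]
orientation: [-1.427, 2.794, -0.016]
contact_force: [14.2, -11.2, -7.6]
finger_gap: 0.0135
grasp_force: 23.7
```

Call:
jog_arm --offset '[[0, -0.01, 0], [0, -0.02, 0], [0, -0.03, 0], [0, -0.03, 0], [0, -0.03, 0]]' --delta_rot '[[0, 0, 0], [0, 0, 0], [0, 0, 0], [0, 0, 0], [0, 0, 0]]' --gripper '[0.1, 0.1, 0.1, 0.5, 0.5]'

```text
time: 12.95
tool_pos: [0.3941, 0.2806, 0.068]
orientation: [1.428, -2.796, -0.0]
contact_force: [0.3, -0.1, 0.0]
finger_gap: 0.0373
grasp_force: 0.0
```

Call:
jog_arm --offset '[[0, 0, 0], [0, 0, -0.3], [0, 0, -0.6], [0, 0, -1], [0, 0, -1]]' --delta_rot '[[0, 0, 0], [0, 0, 0], [0, 0, 0], [0, 0, 0], [0, 0, 0]]' --gripper '[0.5, 0.5, 0.5, 0.5, 0.5]'

```text
time: 13.37
tool_pos: [0.3994, 0.2834, 0.1755]
orientation: [-1.424, 2.787, 0.001]
contact_force: [1.2, 0.4, 0.8]
finger_gap: 0.0427
grasp_force: 0.0
```

Run:
```python
from h import *
go([.497,-.079,.20],.049+np.pi);go([.497,-.079,.20],.049)
```

```text
off [ 2.363 -2.915 -0.256] rot [-0.0028  0.0028 -0.2148]
off [ 2.363 -2.915 -0.256] rot [-0.0028  0.0028 -0.2148]
```

Call:
jog_arm --offset '[[0.26, -0.32, 0], [0.52, -0.64, -0.05], [0.79, -0.97, -0.08], [0.79, -0.97, -0.08], [0.79, -0.97, -0.08]]' --delta_rot '[[0, 0, 0], [0, 0, 0], [0, 0, 0], [0, 0, 0], [0, 0, 0]]' --gripper '[0.5, 0.5, 0.5, 0.5, 0.5]'

```text
time: 13.78
tool_pos: [0.4279, 0.1584, 0.1764]
orientation: [-1.423, 2.801, 0.0]
contact_force: [0.1, 0.9, 0.5]
finger_gap: 0.0427
grasp_force: 0.0
```

Call:
jog_arm --offset '[[0.26, -0.32, 0], [0.52, -0.64, -0.05], [0.79, -0.97, -0.08], [0.79, -0.97, -0.08], [0.79, -0.97, -0.08]]' --delta_rot '[[0, 0, 0], [0, 0, 0], [0, 0, 0], [0, 0, 0], [0, 0, 0]]' --gripper '[0.5, 0.5, 0.5, 0.5, 0.5]'

```text
time: 14.2
tool_pos: [0.4603, 0.0387, 0.1842]
orientation: [-1.426, 2.799, 0.001]
contact_force: [-0.7, 0.5, -0.0]
finger_gap: 0.0428
grasp_force: 0.0
```

Call:
jog_arm --offset '[[0.26, -0.32, 0], [0.52, -0.64, -0.05], [0.79, -0.97, -0.08], [0.79, -0.97, -0.08], [0.79, -0.97, -0.08]]' --delta_rot '[[0, 0, 0], [0, 0, 0], [0, 0, 0], [0, 0, 0], [0, 0, 0]]' --gripper '[0.5, 0.5, 0.5, 0.5, 0.5]'

```text
time: 14.62
tool_pos: [0.4927, -0.0811, 0.1921]
orientation: [-1.428, 2.798, 0.002]
contact_force: [-0.5, 0.3, -0.4]
finger_gap: 0.0426
grasp_force: 0.0
```

Call:
jog_arm --offset '[[0, 0, 0], [0, 0, 0], [0, 0, 0], [0, 0, 0], [0, 0, 0]]' --delta_rot '[[0, 0, -0.03], [0, 0, -0.06], [0, 0, -0.09], [0, 0, -0.107], [0, 0, -0.107]]' --gripper '[0.5, 0.5, 0.5, 0.5, 0.5]'

```text
time: 15.03
tool_pos: [0.4913, -0.0784, 0.1916]
orientation: [1.883, -2.514, -0.004]
contact_force: [0.3, -1.2, 0.1]
finger_gap: 0.043
grasp_force: 0.0
```

Call:
jog_arm --offset '[[0, 0, 0], [0, 0, 0], [0, 0, 0], [0, 0, 0], [0, 0, 0]]' --delta_rot '[[0, 0, -0.03], [0, 0, -0.06], [0, 0, -0.09], [0, 0, -0.107], [0, 0, -0.107]]' --gripper '[0.5, 0.5, 0.5, 0.5, 0.5]'

```text
time: 15.45
tool_pos: [0.4916, -0.0794, 0.1919]
orientation: [2.274, -2.167, -0.002]
contact_force: [0.7, 0.8, -0.0]
finger_gap: 0.0425
grasp_force: 0.0
```

Run:
```python
from h import *
go([.497,-.079,.20],.049);snap('wrist','w5')
```

```text
off [-0.001 -0.054 -0.081] rot [ 0.0004  0.0003 -0.0002]
```

View pics/w5.png

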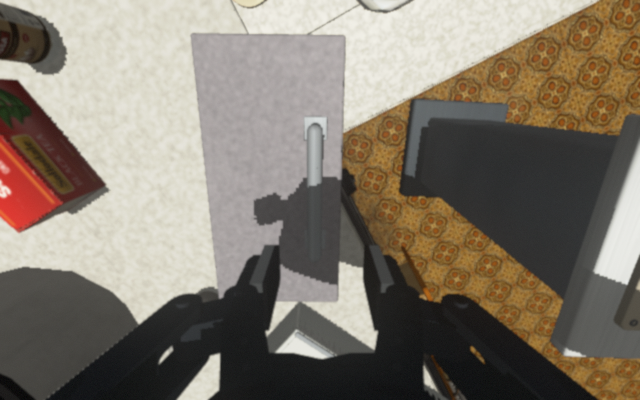

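The bar runs from (316,125) to (313,262), centred between the fingers. The lid top corners are (192,35), (344,37), (338,300) and (217,299).

Run:
```python
from h import *
s=load('w5');P=lambda u,v,z:px2w(s,u,v,z)
L=[((.062,-.125),P(192,35,.062)),((-.062,-.125),P(344,37,.062)),((-.062,.125),P(338,300,.062)),((.062,.125),P(217,299,.062))]
th,t=fit(*zip(*L))
M=np.array([[np.cos(th),-np.sin(th)],[np.sin(th),np.cos(th)]])
for q in((316,125),(313,262)):p=P(*q,.099);print(p.round(4),(M.T@(p[:2]-t)).round(4))
```

```text
th 0.0358 t [ 0.5353 -0.0802] res mm [[1.9, -2.4], [-1.6, -2.5], [0.5, 2.6], [-0.8, 2.3]]
[ 0.4983 -0.1385  0.099 ] [-0.0391 -0.057 ]
[ 0.4959 -0.0238  0.099 ] [-0.0373  0.0577]
```

Call:
jog_arm --offset '[[0, -0.05, 0.3], [0, -0.05, 0.6], [0, -0.05, 0.85], [0, -0.05, 1.0], [0, -0.05, 1.0]]' --delta_rot '[[0, 0, 0.003], [0, 0, 0.003], [0, 0, 0.003], [0, 0, 0.003], [0, 0, 0.003]]' --gripper '[0.5, 0.5, 0.5, 0.5, 0.5]'

```text
time: 15.92
tool_pos: [0.4935, -0.0792, 0.0884]
orientation: [2.258, -2.179, -0.012]
contact_force: [-0.8, 0.4, -0.1]
finger_gap: 0.0428
grasp_force: 0.0
```

Call:
jog_arm --offset '[[0, 0, 0.15], [0, 0, 0.15], [0, 0, 0.15], [0, 0, 0.15], [0, 0, 0.15]]' --delta_rot '[[0, 0, 0], [0, 0, 0], [0, 0, 0], [0, 0, 0], [0, 0, 0]]' --gripper '[0.5, 0.4, 0.3, 0.1, 0.05]' --newtons 30

```text
time: 16.33
tool_pos: [0.4974, -0.0813, 0.0786]
orientation: [-2.262, 2.18, -0.001]
contact_force: [-2.3, -0.6, 3.6]
finger_gap: 0.0109
grasp_force: 29.3
```

Call:
jog_arm --offset '[[0, 0, 0], [0, 0, 0], [0, 0, 0], [0, 0, 0], [0, 0, 0]]' --delta_rot '[[0, 0, 0], [0, 0, 0], [0, 0, 0], [0, 0, 0], [0, 0, 0]]' --gripper '[0.05, 0.05, 0.05, 0.05, 0.05]'

```text
time: 16.75
tool_pos: [0.4974, -0.0812, 0.0785]
orientation: [-2.261, 2.18, -0.001]
contact_force: [-3.5, 1.3, 6.5]
finger_gap: 0.011
grasp_force: 29.7
```

Call:
jog_arm --offset '[[0, -0.09, -0.1], [0, -0.2, -0.19], [0, -0.31, -0.27], [0, -0.43, -0.33], [0, -0.55, -0.39]]' --delta_rot '[[0, 0, 0], [0, 0, 0], [0, 0, 0], [0, 0, 0], [0, 0, 0]]' --gripper '[0.05, 0.05, 0.05, 0.05, 0.05]'

```text
time: 17.17
tool_pos: [0.5503, -0.0792, 0.1173]
orientation: [2.259, -2.178, -0.005]
contact_force: [-3.2, -0.5, 2.3]
finger_gap: 0.0112
grasp_force: 30.0
```

Call:
jog_arm --offset '[[0, -0.17, -0.05], [0, -0.35, -0.08], [0, -0.54, -0.08], [0, -0.72, -0.05], [0, -0.85, -0.02]]' --delta_rot '[[0, 0, 0], [0, 0, 0], [0, 0, 0], [0, 0, 0], [0, 0, 0]]' --gripper '[0.05, 0.05, 0.05, 0.05, 0.05]'

```text
time: 17.58
tool_pos: [0.6383, -0.0759, 0.1188]
orientation: [-2.262, 2.18, -0.0]
contact_force: [-0.6, 0.2, -0.4]
finger_gap: 0.0109
grasp_force: 30.4
```

Call:
jog_arm --offset '[[0, 0, 0], [0, 0, 0], [0, 0, 0], [0, 0, 0], [0, 0, 0]]' --delta_rot '[[0, 0, 0], [0, 0, 0], [0, 0, 0], [0, 0, 0], [0, 0, 0]]' --gripper '[0.05, 0.05, 0.05, 0.05, 0.05]'

```text
time: 18.0
tool_pos: [0.6373, -0.076, 0.1192]
orientation: [-2.261, 2.179, -0.002]
contact_force: [1.2, 2.5, 2.9]
finger_gap: 0.0106
grasp_force: 30.8
```

Run:
```python
from h import *
snap('side','s6')
```

```text
(no output)
```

View pics/s6.png

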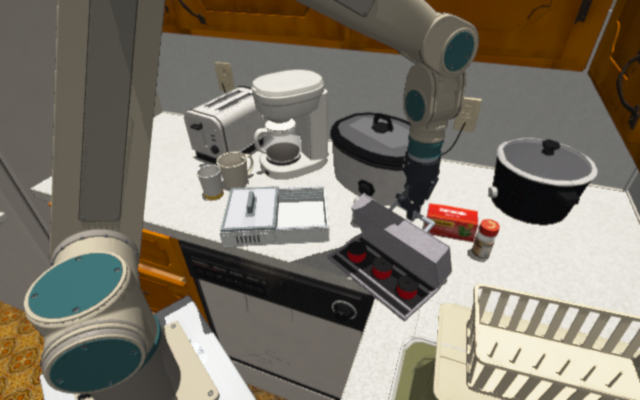

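The lid stands past about 65° and three red pots are in the case. I'll release and lift clear.

Call:
jog_arm --offset '[[0, 0, 0], [0, 0, 0], [0, 0, -0.1], [0, 0, -0.3], [0, 0, -0.5]]' --delta_rot '[[0, 0, 0], [0, 0, 0], [0, 0, 0], [0, 0, 0], [0, 0, 0]]' --gripper '[0.22, 0.22, 0.22, 0.22, 0.22]'

```text
time: 18.47
tool_pos: [0.6356, -0.0763, 0.1678]
orientation: [2.26, -2.179, -0.004]
contact_force: [0.3, -0.1, 0.1]
finger_gap: 0.0185
grasp_force: 0.0
```

Call:
jog_arm --offset '[[0, 0.1, -0.3], [0, 0.3, -0.5], [0, 0.6, -0.5], [0, 1, -0.5], [0, 1, -0.5]]' --delta_rot '[[0, 0, 0], [0, 0, 0], [0, 0, 0], [0, 0, 0], [0, 0, 0]]' --gripper '[0.22, 0.22, 0.22, 0.22, 0.22]'

```text
time: 18.88
tool_pos: [0.5274, -0.0785, 0.2164]
orientation: [2.256, -2.176, -0.015]
contact_force: [-1.7, 1.4, -1.5]
finger_gap: 0.0188
grasp_force: 0.0
```

Call:
jog_arm --offset '[[0, 0.1, 0], [0, 0.3, 0], [0, 0.3, 0], [0, 0.3, 0], [0, 0.3, 0]]' --delta_rot '[[0, 0, 0.03], [0, 0, 0.06], [0, 0, 0.09], [0, 0, 0.13], [0, 0, 0.16]]' --gripper '[0.7, 0.7, 0.7, 0.7, 0.7]'

```text
time: 19.3
tool_pos: [0.5064, -0.0811, 0.2186]
orientation: [1.64, -2.679, -0.0]
contact_force: [0.0, 0.4, -0.2]
finger_gap: 0.0601
grasp_force: 0.0
```

Call:
jog_arm --offset '[[0, 0, 0], [0, 0, 0], [0, 0, 0], [0, 0, 0], [0, 0, 0]]' --delta_rot '[[0, 0, 0.03], [0, 0, 0.06], [0, 0, 0.09], [0, 0, 0.13], [0, 0, 0.16]]' --gripper '[0.7, 0.7, 0.7, 0.7, 0.7]'

```text
time: 19.72
tool_pos: [0.5067, -0.0811, 0.2185]
orientation: [0.923, -3.002, 0.0]
contact_force: [0.7, 0.1, 1.2]
finger_gap: 0.0599
grasp_force: 0.0
```

Call:
jog_arm --offset '[[0, 0, 0], [0, 0, 0], [0, 0, 0], [0, 0, 0], [0, 0, 0]]' --delta_rot '[[0, 0, 0.03], [0, 0, 0.06], [0, 0, 0.09], [0, 0, 0.13], [0, 0, 0.17]]' --gripper '[0.7, 0.7, 0.7, 0.7, 0.7]'

```text
time: 20.13
tool_pos: [0.5068, -0.0811, 0.2185]
orientation: [0.099, -3.139, 0.001]
contact_force: [-0.2, -0.4, 0.8]
finger_gap: 0.0598
grasp_force: 0.0
```

Run:
```python
from h import *
o=manip.observe();print(o['tool_pos'],o['qpos'])
s=snap('wrist','w7');snap('top','t7')
a=np.hstack([s['image'],cv2.resize(load('t7')['image'][80:280,300:500],(400,400),interpolation=cv2.INTER_CUBIC)])[:,:,::-1]
cv2.imwrite('pics/c7.png',cv2.resize(a,(780,300),interpolation=cv2.INTER_AREA))
```

```text
[ 0.50675697 -0.08113289  0.21849586] [-2.84374339e-01  8.66599849e-02 -2.83702686e-01  1.20130176e+00
 -6.87427763e-04 -3.47518019e-01]
```

View pics/c7.png

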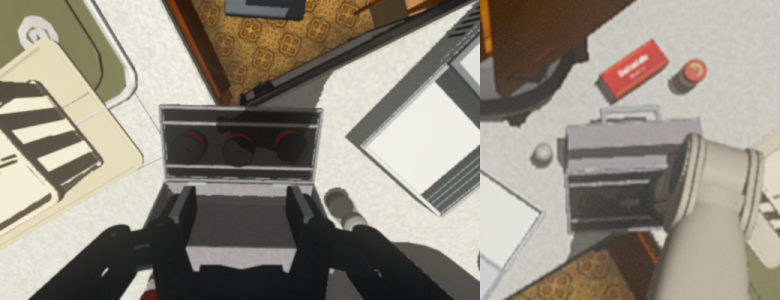

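The lid has settled open at its stop and the three pots stand in a row at about (188,150), (238,150) and (290,147) in this view. I'll measure them by their red colour.

```bash
cat >> h.py <<'E'
def reds(s,box,amin=25):
    im=s['image'].astype(int);x0,y0,x1,y1=box
    r,g,b=im[...,0],im[...,1],im[...,2];m=((r>1.8*g+8)&(r>1.8*b+8)).astype(np.uint8)
    k=np.zeros_like(m);k[y0:y1,x0:x1]=m[y0:y1,x0:x1]
    n,l,st,c=cv2.connectedComponentsWithStats(cv2.morphologyEx(k,cv2.MORPH_CLOSE,np.ones((7,7))))
    return [(st[i].tolist(),c[i].round(1).tolist(),l==i) for i in range(1,n) if st[i][4]>=amin]
E
python3 - <<'E'
from h import *
s=load('w7');a=s['image'].copy()
a=(255*(a/255.)**.5).astype(np.uint8)
for st,c,_ in reds(s,(205,130,430,250)): print(st,c,px2w(s,*c,.03).round(4))
# expected positions
for i in(-1,0,1):
    p=np.array([.534,-.079])+i*.078*np.array([-np.sin(.04),np.cos(.04)])
    for z in(.005,.035):
        c=np.array([w2px(s,[p[0]+.0245*np.cos(q),p[1]+.0245*np.sin(q),z]) for q in np.linspace(0,6.28,40)])
        print(i,z,p.round(4),c.mean(0).round(1))
    cv2.polylines(a,[((c-.0)*8).astype(np.int32)],True,(0,255,0),1,cv2.LINE_AA,3)
c=a[135:255,205:437,::-1];cv2.imwrite('pics/c8.png',cv2.resize(c,None,fx=3.4,fy=3.4,interpolation=cv2.INTER_CUBIC))
E
```

```text
[366, 174, 29, 23, 146] [377.0, 180.7] [ 0.5093 -0.0181  0.03  ]
[248, 176, 24, 21, 110] [262.3, 182.9] [ 0.5198 -0.1448  0.03  ]
[303, 178, 31, 9, 109] [318.8, 181.2] [ 0.5139 -0.0824  0.03  ]
-1 0.005 [ 0.5371 -0.1569] [255.9 191.2]
-1 0.035 [ 0.5371 -0.1569] [250.4 198.8]
0 0.005 [ 0.534 -0.079] [320.7 192.7]
0 0.035 [ 0.534 -0.079] [320.7 200.3]
1 0.005 [ 0.5309 -0.0011] [385.4 194.1]
1 0.035 [ 0.5309 -0.0011] [390.7 201.9]
```

View pics/c8.png

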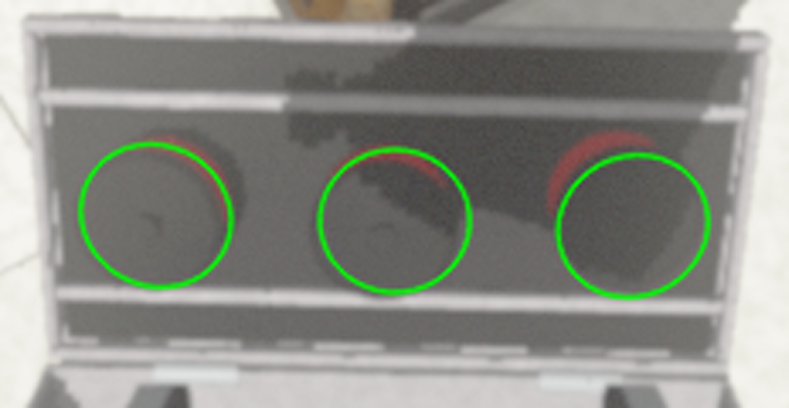

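The crop shows the fitted circles sitting on the pots within about 3 mm; the base rim corners are (27,17), (768,35), (722,358) and (50,358). The knobs are near (153,222) and (382,232).

Run:
```python
from h import *
s=load('w7');P=lambda u,v,z:px2w(s,205+(u+.5)/3.4-.5,135+(v+.5)/3.4-.5,z)
L=[((-.062,-.125),P(27,17,.012)),((-.062,.125),P(768,35,.012)),((.062,.125),P(722,358,.012)),((.062,-.125),P(50,358,.012))]
th,t=fit(*zip(*L))
print('knobs',P(153,222,.046).round(4),P(382,234,.046).round(4))
# rib inner edges
for q in((45,104),(745,118),(60,290),(722,303)):print(P(*q,.012).round(4))
for i in(-1,0,1): print(i,(t+i*.078*np.array([-np.sin(th),np.cos(th)])).round(4))
go([t[0]+.078*np.sin(th),t[1]-.078*np.cos(th),.10],th+np.pi/2)
go([t[0]+.078*np.sin(th),t[1]-.078*np.cos(th),.015],th+np.pi/2)
```

```text
th 0.0461 t [ 0.5334 -0.08  ] res mm [[-0.8, -3.9], [-2.8, 1.2], [3.8, 3.8], [-0.2, -1.1]]
knobs [ 0.5352 -0.1554  0.046 ] [ 0.5346 -0.0829  0.046 ]
[ 0.5069 -0.1991  0.012 ]
[0.4968 0.0377 0.012 ]
[ 0.5743 -0.1964  0.012 ]
[0.5643 0.0405 0.012 ]
-1 [ 0.537 -0.158]
0 [ 0.5334 -0.08  ]
1 [ 0.5299 -0.0021]
off [-0.249 -0.787  1.184] rot [-0.0001 -0.0003  0.0075]
off [-0.25  -0.787  2.034] rot [-0.0001 -0.0003  0.0075]
```

Call:
jog_arm --offset '[[-0.1, -0.3, 0.3], [-0.25, -0.6, 0.6], [-0.25, -0.78, 0.9], [-0.25, -0.78, 1.0], [-0.25, -0.78, 1.0]]' --delta_rot '[[0, 0, 0.007], [0, 0, 0.007], [0, 0, 0.007], [0, 0, 0.007], [0, 0, 0.007]]' --gripper '[0.73, 0.73, 0.73, 0.73, 0.73]'

```text
time: 20.65
tool_pos: [0.5345, -0.1567, 0.1146]
orientation: [0.076, -3.133, -0.005]
contact_force: [0.2, -0.8, -0.3]
finger_gap: 0.0623
grasp_force: 0.0
```

Call:
jog_arm --offset '[[0, 0, 0.2], [0, 0, 0.4], [0, 0, 0.55], [0, 0, 0.55], [0, 0, 0.55]]' --delta_rot '[[0, 0, 0], [0, 0, 0], [0, 0, 0], [0, 0, 0], [0, 0, 0]]' --gripper '[0.73, 0.73, 0.73, 0.73, 0.73]'

```text
time: 21.07
tool_pos: [0.5374, -0.1563, 0.064]
orientation: [0.078, -3.14, -0.001]
contact_force: [0.7, 0.2, -0.3]
finger_gap: 0.0622
grasp_force: 0.0
```

Run:
```python
from h import *
go([.5365,-.1575,.005],.045+np.pi/2)
s=snap('wrist','w9');a=(255*(s['image']/255.)**.5).astype(np.uint8)[:,:,::-1]
cv2.imwrite('pics/c9.png',a)
```

```text
off [ 0.009 -0.012  0.59 ] rot [ 0.0001 -0.0002  0.0015]
```

View pics/c9.png

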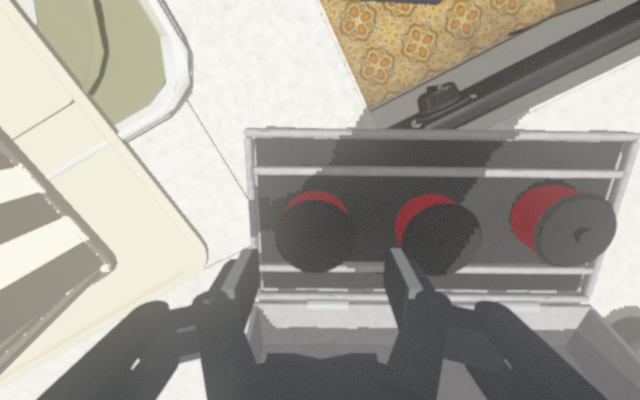

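The first pot's lid is at (313,233), between the fingertips (245 and 393). The others are at (440,233) and (575,230).

Run:
```python
from h import *
s=load('w9')
for q in((313,233),(440,233),(575,230)):print(px2w(s,*q,.038).round(4))
```

```text
[ 0.5348 -0.1602  0.038 ]
[ 0.5311 -0.0846  0.038 ]
[ 0.5252 -0.0049  0.038 ]
```

Call:
jog_arm --offset '[[0.01, -0.025, 0.15], [0.01, -0.025, 0.3], [0.01, -0.025, 0.45], [0.01, -0.025, 0.56], [0.01, -0.025, 0.59]]' --delta_rot '[[0, 0, 0], [0, 0, 0], [0, 0, 0], [0, 0, 0], [0, 0, 0]]' --gripper '[0.73, 0.73, 0.73, 0.73, 0.73]'

```text
time: 21.53
tool_pos: [0.5366, -0.1593, 0.0041]
orientation: [0.076, -3.14, -0.0]
contact_force: [-0.1, 0.2, -0.7]
finger_gap: 0.0623
grasp_force: 0.0
```

Call:
jog_arm --offset '[[0, 0, 0], [0, 0, 0], [0, 0, 0], [0, 0, 0], [0, 0, 0]]' --delta_rot '[[0, 0, 0], [0, 0, 0], [0, 0, 0], [0, 0, 0], [0, 0, 0]]' --gripper '[0.65, 0.58, 0.52, 0.5, 0.5]' --newtons 25

```text
time: 21.95
tool_pos: [0.5379, -0.16, 0.0056]
orientation: [-0.075, 3.138, -0.002]
contact_force: [-0.1, 0.4, 4.2]
finger_gap: 0.0465
grasp_force: 26.0
```

Call:
jog_arm --offset '[[0, 0, 0], [0, 0, 0], [0, 0, 0], [0, 0, -0.1], [0, 0, -0.2]]' --delta_rot '[[0, 0, 0], [0, 0, 0], [0, 0, 0], [0, 0, 0], [0, 0, 0]]' --gripper '[0.5, 0.5, 0.5, 0.5, 0.5]'

```text
time: 22.37
tool_pos: [0.5358, -0.1591, 0.0243]
orientation: [0.075, -3.139, -0.002]
contact_force: [-0.2, -0.1, -1.3]
finger_gap: 0.0461
grasp_force: 26.0
```

Run:
```python
from h import *
for x in(.052,0,-.052):
    p=sw(x,-.066);print(p);go([*p,.16],2.519)
```

```text
[0.5313 0.2484]
off [-0.147  4.074 -1.353] rot [ 0.0006 -0.0004 -0.2867]
[0.5011 0.2061]
off [ 0.175  3.666 -1.353] rot [ 0.0006 -0.0004 -0.2867]
[0.4708 0.1638]
off [ 0.498  3.258 -1.353] rot [ 0.0006 -0.0004 -0.2867]
```

Call:
jog_arm --offset '[[0, 0, -0.3], [0, 0, -0.6], [0, 0, -0.9], [0, 0, -1], [0, 0, -1]]' --delta_rot '[[0, 0, 0], [0, 0, 0], [0, 0, 0], [0, 0, 0], [0, 0, 0]]' --gripper '[0.5, 0.5, 0.5, 0.5, 0.5]'

```text
time: 22.78
tool_pos: [0.5396, -0.1607, 0.1284]
orientation: [-0.075, 3.133, -0.005]
contact_force: [-0.4, 0.4, -0.6]
finger_gap: 0.0467
grasp_force: 26.1
```

Call:
jog_arm --offset '[[0, 0.25, -0.15], [0, 0.5, -0.3], [0, 0.75, -0.35], [0, 1, -0.35], [0, 1, -0.35]]' --delta_rot '[[0, 0, 0], [0, 0, 0], [0, 0, 0], [0, 0, 0], [0, 0, 0]]' --gripper '[0.5, 0.5, 0.5, 0.5, 0.5]'

```text
time: 23.2
tool_pos: [0.53, -0.0559, 0.1577]
orientation: [0.081, -3.137, -0.005]
contact_force: [-0.1, 0.4, -1.2]
finger_gap: 0.0461
grasp_force: 26.3
```

Call:
jog_arm --offset '[[0, 0.25, 0], [0, 0.5, 0], [0, 0.75, 0], [0, 1, 0], [0, 1, 0]]' --delta_rot '[[0, 0, 0], [0, 0, 0], [0, 0, 0], [0, 0, 0], [0, 0, 0]]' --gripper '[0.5, 0.5, 0.5, 0.5, 0.5]'

```text
time: 23.62
tool_pos: [0.5252, 0.0432, 0.1572]
orientation: [0.08, -3.137, -0.003]
contact_force: [0.3, 0.1, -1.0]
finger_gap: 0.0459
grasp_force: 26.4
```

Call:
jog_arm --offset '[[0, 0.25, 0], [0, 0.5, 0], [0, 0.75, 0], [0, 1, 0], [0, 1, 0]]' --delta_rot '[[0, 0, 0], [0, 0, 0], [0, 0, 0], [0, 0, 0], [0, 0, 0]]' --gripper '[0.5, 0.5, 0.5, 0.5, 0.5]'

```text
time: 24.03
tool_pos: [0.5214, 0.1425, 0.1576]
orientation: [0.08, -3.138, -0.002]
contact_force: [0.0, -0.9, -0.7]
finger_gap: 0.046
grasp_force: 26.5
```

Call:
jog_arm --offset '[[-0.05, 0.25, 0], [-0.1, 0.5, 0], [-0.15, 0.75, 0], [-0.15, 1.0, 0], [-0.15, 1.07, 0]]' --delta_rot '[[0, 0, -0.03], [0, 0, -0.06], [0, 0, -0.09], [0, 0, -0.12], [0, 0, -0.15]]' --gripper '[0.5, 0.5, 0.5, 0.5, 0.5]'

```text
refused, shift out of range in row 5
```

Call:
jog_arm --offset '[[0, 0, 0], [0, 0, 0], [0, 0, 0], [0, 0, 0], [0, 0, 0]]' --delta_rot '[[0, 0, -0.03], [0, 0, -0.06], [0, 0, -0.09], [0, 0, -0.12], [0, 0, -0.137]]' --gripper '[0.5, 0.5, 0.5, 0.5, 0.5]'

```text
time: 24.45
tool_pos: [0.5218, 0.1387, 0.1578]
orientation: [0.748, -3.048, 0.001]
contact_force: [0.1, 0.0, -0.7]
finger_gap: 0.0462
grasp_force: 26.5
```

Run:
```python
from h import *
o=manip.observe();print(o['tool_pos'],o['finger_gap'],o['grasp_force'])
go([*sw(.052,-.066),.09],2.519);s=snap('wrist','w10');cv2.imwrite('pics/w10.png',s['image'][:,:,::-1])
```

```text
[0.52176623 0.13865363 0.15776264] 0.0461876152679254 26.454132653743727
off [-0.594  0.929  0.676] rot [ 0.0002 -0.0009 -0.1486]
```

Call:
jog_arm --offset '[[-0.15, 0.25, 0], [-0.3, 0.5, 0], [-0.5, 0.75, 0], [-0.594, 0.929, 0], [-0.594, 0.929, 0]]' --delta_rot '[[0, 0, -0.03], [0, 0, -0.06], [0, 0, -0.09], [0, 0, -0.12], [0, 0, -0.148]]' --gripper '[0.5, 0.5, 0.5, 0.5, 0.5]'

```text
time: 24.92
tool_pos: [0.5328, 0.2522, 0.1582]
orientation: [1.436, -2.794, -0.002]
contact_force: [-0.3, -0.0, -1.6]
finger_gap: 0.0464
grasp_force: 26.5
```

Call:
jog_arm --offset '[[0, 0, 0.2], [0, 0, 0.4], [0, 0, 0.6], [0, 0, 0.65], [0, 0, 0.65]]' --delta_rot '[[0, 0, 0], [0, 0, 0], [0, 0, 0], [0, 0, 0], [0, 0, 0]]' --gripper '[0.5, 0.5, 0.5, 0.5, 0.5]'

```text
time: 25.33
tool_pos: [0.5302, 0.2482, 0.0914]
orientation: [1.422, -2.794, -0.001]
contact_force: [0.5, 0.1, -0.7]
finger_gap: 0.0461
grasp_force: 26.5
```

Run:
```python
from h import *
o=manip.observe();print(o['tool_pos'],sl(o['tool_pos']))
go([*sw(.052,-.066),.007],2.519);s=snap('wrist','w11');cv2.imwrite('pics/w11.png',s['image'][:,:,::-1])
# chamber inner rim edges predicted vs image: brightness profile along local y through x=0.0 at z=.054
im=cv2.cvtColor(s['image'],cv2.COLOR_RGB2GRAY)
for x in(-.05,-.03):
    print(x,[(round(y,3),int(im[tuple(int(round(q)) for q in w2px(s,[*sw(x,y),.054])[::-1])])) for y in np.arange(-.15,.012,.004)])
```

```text
[0.53023718 0.24824545 0.09136987] [ 0.0512 -0.0652]
off [-0.012 -0.01   0.844] rot [ 0.0011 -0.0017 -0.0021]
-0.05 [(np.float64(-0.15), 189), (np.float64(-0.146), 193), (np.float64(-0.142), 210), (np.float64(-0.138), 94), (np.float64(-0.134), 65), (np.float64(-0.13), 66), (np.float64(-0.126), 63), (np.float64(-0.122), 88), (np.float64(-0.118), 220), (np.float64(-0.114), 220), (np.float64(-0.11), 220), (np.float64(-0.106), 219), (np.float64(-0.102), 219), (np.float64(-0.098), 220), (np.float64(-0.094), 218), (np.float64(-0.09), 219), (np.float64(-0.086), 218), (np.float64(-0.082), 219), (np.float64(-0.078), 219), (np.float64(-0.074), 219), (np.float64(-0.07), 218), (np.float64(-0.066), 219), (np.float64(-0.062), 219), (np.float64(-0.058), 218), (np.float64(-0.054), 217), (np.float64(-0.05), 218), (np.float64(-0.046), 217), (np.float64(-0.042), 217), (np.float64(-0.038), 218), (np.float64(-0.034), 215), (np.float64(-0.03), 216), (np.float64(-0.026), 216), (np.float64(-0.022), 216), (np.float64(-0.018), 215), (np.float64(-0.014), 73), (np.float64(-0.01), 67), (np.float64(-0.006), 71), 
[... 495 characters left out ...]
.094), 218), (np.float64(-0.09), 218), (np.float64(-0.086), 218), (np.float64(-0.082), 218), (np.float64(-0.078), 217), (np.float64(-0.074), 219), (np.float64(-0.07), 217), (np.float64(-0.066), 217), (np.float64(-0.062), 217), (np.float64(-0.058), 218), (np.float64(-0.054), 217), (np.float64(-0.05), 217), (np.float64(-0.046), 216), (np.float64(-0.042), 216), (np.float64(-0.038), 216), (np.float64(-0.034), 216), (np.float64(-0.03), 215), (np.float64(-0.026), 214), (np.float64(-0.022), 213), (np.float64(-0.018), 213), (np.float64(-0.014), 76), (np.float64(-0.01), 72), (np.float64(-0.006), 74), (np.float64(-0.002), 60), (np.float64(0.002), 61), (np.float64(0.006), 184), (np.float64(0.01), 196)]
```

Call:
jog_arm --offset '[[-0.01, -0.015, 0.2], [-0.01, -0.015, 0.4], [-0.01, -0.015, 0.6], [-0.01, -0.015, 0.75], [-0.01, -0.015, 0.8]]' --delta_rot '[[0, 0, 0], [0, 0, 0], [0, 0, 0], [0, 0, 0], [0, 0, 0]]' --gripper '[0.5, 0.5, 0.5, 0.5, 0.5]'

```text
time: 25.8
tool_pos: [0.5338, 0.2492, 0.0133]
orientation: [1.425, -2.798, -0.0]
contact_force: [-0.7, -1.1, -1.1]
finger_gap: 0.0463
grasp_force: 26.5
```

Call:
jog_arm --offset '[[0, 0, 0.02], [0, 0, 0.04], [0, 0, 0.05], [0, 0, 0.05], [0, 0, 0.05]]' --delta_rot '[[0, 0, 0], [0, 0, 0], [0, 0, 0], [0, 0, 0], [0, 0, 0]]' --gripper '[0.5, 0.5, 0.5, 0.5, 0.5]'

```text
time: 26.22
tool_pos: [0.5352, 0.2501, 0.0104]
orientation: [-1.426, 2.797, -0.0]
contact_force: [-0.2, -1.2, -1.5]
finger_gap: 0.0462
grasp_force: 26.5
```

Call:
jog_arm --offset '[[0.03, 0, 0.01], [0.03, 0, 0.02], [0.03, 0, 0.03], [0.03, 0, 0.04], [0.03, 0, 0.045]]' --delta_rot '[[0, 0, 0], [0, 0, 0], [0, 0, 0], [0, 0, 0], [0, 0, 0]]' --gripper '[0.5, 0.5, 0.5, 0.5, 0.5]'

```text
time: 26.63
tool_pos: [0.5324, 0.2473, 0.0056]
orientation: [1.427, -2.799, 0.0]
contact_force: [-2.6, -1.0, 8.6]
finger_gap: 0.0463
grasp_force: 27.0
```

Call:
jog_arm --offset '[[0, 0, 0], [0, 0, 0], [0, 0, 0], [0, 0, 0], [0, 0, 0]]' --delta_rot '[[0, 0, 0], [0, 0, 0], [0, 0, 0], [0, 0, 0], [0, 0, 0]]' --gripper '[0.5, 0.5, 0.5, 0.5, 0.5]'

```text
time: 27.05
tool_pos: [0.5324, 0.2473, 0.0056]
orientation: [1.427, -2.799, 0.0]
contact_force: [-1.9, -1.4, 6.1]
finger_gap: 0.0461
grasp_force: 26.8
```

Call:
jog_arm --offset '[[0, 0, 0], [0, 0, 0], [0, 0, 0], [0, 0, 0], [0, 0, 0]]' --delta_rot '[[0, 0, 0], [0, 0, 0], [0, 0, 0], [0, 0, 0], [0, 0, 0]]' --gripper '[0.6, 0.68, 0.73, 0.73, 0.73]'

```text
time: 27.47
tool_pos: [0.5348, 0.2469, 0.0054]
orientation: [-1.424, 2.797, -0.005]
contact_force: [4.0, -2.7, 1.4]
finger_gap: 0.0625
grasp_force: 0.0
```

Call:
jog_arm --offset '[[0, 0, -0.1], [0, 0, -0.3], [0, 0, -0.6], [0, 0, -1], [0, 0, -1]]' --delta_rot '[[0, 0, 0], [0, 0, 0], [0, 0, 0], [0, 0, 0], [0, 0, 0]]' --gripper '[0.73, 0.73, 0.73, 0.73, 0.73]'

```text
time: 27.88
tool_pos: [0.5374, 0.2496, 0.1126]
orientation: [-1.422, 2.787, -0.001]
contact_force: [1.5, 0.4, 1.5]
finger_gap: 0.0624
grasp_force: 0.0
```

Call:
jog_arm --offset '[[0, 0, -0.3], [0, 0, -0.5], [0, 0, -0.5], [0, 0, -0.5], [0, 0, -0.5]]' --delta_rot '[[0, 0, 0.03], [0, 0, 0.06], [0, 0, 0.09], [0, 0, 0.12], [0, 0, 0.15]]' --gripper '[0.73, 0.73, 0.73, 0.73, 0.73]'

```text
time: 28.3
tool_pos: [0.5325, 0.2479, 0.1556]
orientation: [-0.727, 3.055, 0.002]
contact_force: [-0.1, -0.0, -0.1]
finger_gap: 0.062
grasp_force: 0.0
```

Call:
jog_arm --offset '[[0, 0, 0], [0, 0, 0], [0, 0, 0], [0, 0, 0], [0, 0, 0]]' --delta_rot '[[0, 0, 0.03], [0, 0, 0.06], [0, 0, 0.09], [0, 0, 0.12], [0, 0, 0.138]]' --gripper '[0.73, 0.73, 0.73, 0.73, 0.73]'

```text
time: 28.72
tool_pos: [0.532, 0.2478, 0.1547]
orientation: [0.054, -3.14, -0.001]
contact_force: [0.1, -0.2, 0.2]
finger_gap: 0.0626
grasp_force: 0.0
```

Run:
```python
from h import *
go([.532,-.082,.15],.045+np.pi/2)
```

```text
off [ 0.113 -3.296  0.044] rot [ 0.0003 -0.0003 -0.0034]
```

Call:
jog_arm --offset '[[0, -0.25, 0], [0, -0.5, 0], [0, -0.8, 0], [0, -1, 0], [0, -1, 0]]' --delta_rot '[[0, 0, -0.003], [0, 0, -0.003], [0, 0, -0.003], [0, 0, -0.003], [0, 0, -0.003]]' --gripper '[0.73, 0.73, 0.73, 0.73, 0.73]'

```text
time: 29.13
tool_pos: [0.5359, 0.1449, 0.1547]
orientation: [0.07, -3.14, 0.001]
contact_force: [-0.2, 0.1, 0.1]
finger_gap: 0.0624
grasp_force: 0.0
```

Call:
jog_arm --offset '[[0, -0.25, 0], [0, -0.5, 0], [0, -0.8, 0], [0, -1, 0], [0, -1, 0]]' --delta_rot '[[0, 0, 0], [0, 0, 0], [0, 0, 0], [0, 0, 0], [0, 0, 0]]' --gripper '[0.73, 0.73, 0.73, 0.73, 0.73]'

```text
time: 29.55
tool_pos: [0.5413, 0.0455, 0.1549]
orientation: [-0.07, 3.141, -0.001]
contact_force: [0.1, 0.4, -0.6]
finger_gap: 0.0622
grasp_force: 0.0
```

Call:
jog_arm --offset '[[0.05, -0.25, 0], [0.11, -0.5, 0], [0.11, -0.8, 0], [0.11, -1, 0], [0.11, -1, 0]]' --delta_rot '[[0, 0, 0], [0, 0, 0], [0, 0, 0], [0, 0, 0], [0, 0, 0]]' --gripper '[0.73, 0.73, 0.73, 0.73, 0.73]'

```text
time: 29.97
tool_pos: [0.5355, -0.0546, 0.155]
orientation: [-0.07, 3.14, -0.001]
contact_force: [0.2, 0.2, -1.0]
finger_gap: 0.0624
grasp_force: 0.0
```

Call:
jog_arm --offset '[[0, -0.2, 0.2], [0, -0.3, 0.4], [0, -0.3, 0.6], [0, -0.3, 0.8], [0, -0.3, 0.8]]' --delta_rot '[[0, 0, 0], [0, 0, 0], [0, 0, 0], [0, 0, 0], [0, 0, 0]]' --gripper '[0.73, 0.73, 0.73, 0.73, 0.73]'

```text
time: 30.38
tool_pos: [0.5329, -0.0803, 0.0709]
orientation: [0.076, -3.133, -0.006]
contact_force: [-1.9, -0.2, -0.9]
finger_gap: 0.0621
grasp_force: 0.0
```

Run:
```python
from h import *
go([.532,-.082,.005],.045+np.pi/2)
s=snap('wrist','w12');s['image']=(255*(s['image']/255.)**.5).astype(np.uint8)
# dark lid discs near expected
im=s['image'].astype(int);m=(im.max(2)<95).astype(np.uint8)
for y in(-.082,-.004):
    p=[.532 if y<-.05 else .527,y,.038];print(p,np.round(w2px(s,p),1),'r px',abs(w2px(s,p)[0]-w2px(s,[p[0],y+.0245,.038])[0]).round(1))
for st,c,_ in reds(s,(150,100,639,300)): print(st,c)
v=s['image'].copy()
for p in([.532,-.082],[.527,-.004]):
    c=np.array([w2px(s,[p[0]+.0245*np.cos(q),p[1]+.0245*np.sin(q),.036]) for q in np.linspace(0,6.28,40)])
    cv2.polylines(v,[(c*8).astype(np.int32)],True,(0,255,0),1,cv2.LINE_AA,3)
t=snap('top','t12');o=snap('side','s12')
z=cv2.resize(o['image'][170:310,210:460],(640,358),interpolation=cv2.INTER_CUBIC)
cv2.imwrite('pics/c12.png',cv2.resize(np.vstack([v,z])[:,:,::-1],None,fx=.79,fy=.79,interpolation=cv2.INTER_AREA))
```

```text
off [ 0.004 -0.019  0.659] rot [ 0.0012 -0.0024  0.0011]
[0.532, -0.082, 0.038] [316.7 231.6] r px 39.5
[0.527, -0.004, 0.038] [443.  229.5] r px 39.2
[398, 185, 50, 47, 611] [414.9, 200.5]
[289, 193, 57, 19, 335] [317.6, 199.4]
```

Call:
jog_arm --offset '[[0, -0.02, 0.15], [0, -0.02, 0.3], [0, -0.02, 0.45], [0, -0.02, 0.6], [0, -0.02, 0.66]]' --delta_rot '[[0, 0, 0], [0, 0, 0], [0, 0, 0], [0, 0, 0], [0, 0, 0]]' --gripper '[0.73, 0.73, 0.73, 0.73, 0.73]'

```text
time: 30.95
tool_pos: [0.5368, -0.0842, 0.0088]
orientation: [-0.076, 3.14, 0.0]
contact_force: [-0.2, 0.2, -1.5]
finger_gap: 0.0619
grasp_force: 0.0
```

Call:
jog_arm --offset '[[0, 0, 0], [0, 0, 0], [0, 0, 0], [0, 0, 0], [0, 0, 0]]' --delta_rot '[[0, 0, 0], [0, 0, 0], [0, 0, 0], [0, 0, 0], [0, 0, 0]]' --gripper '[0.65, 0.58, 0.52, 0.5, 0.5]'

```text
time: 31.37
tool_pos: [0.5378, -0.085, 0.0103]
orientation: [-0.075, 3.138, -0.001]
contact_force: [0.1, 0.4, 4.7]
finger_gap: 0.0463
grasp_force: 26.0
```

Call:
jog_arm --offset '[[0, 0, 0], [0, 0, 0], [0, 0, -0.1], [0, 0, -0.3], [0, 0, -0.6]]' --delta_rot '[[0, 0, 0], [0, 0, 0], [0, 0, 0], [0, 0, 0], [0, 0, 0]]' --gripper '[0.5, 0.5, 0.5, 0.5, 0.5]'

```text
time: 31.78
tool_pos: [0.5332, -0.0841, 0.0671]
orientation: [0.074, -3.134, -0.003]
contact_force: [0.1, -0.0, -0.8]
finger_gap: 0.0464
grasp_force: 26.0
```

Call:
jog_arm --offset '[[0, 0, -0.3], [0, 0, -0.6], [0, 0, -0.9], [0, 0, -0.9], [0, 0, -0.9]]' --delta_rot '[[0, 0, 0], [0, 0, 0], [0, 0, 0], [0, 0, 0], [0, 0, 0]]' --gripper '[0.5, 0.5, 0.5, 0.5, 0.5]'

```text
time: 32.2
tool_pos: [0.538, -0.0854, 0.1615]
orientation: [-0.075, 3.136, -0.003]
contact_force: [-0.6, 0.2, -2.2]
finger_gap: 0.0459
grasp_force: 26.0
```

Run:
```python
from h import *
go([*sw(0,-.069),.155],2.519)
```

```text
off [0.208 2.911 0.059] rot [-0.0013  0.0012 -0.2867]
```

Call:
jog_arm --offset '[[0, 0.25, 0], [0, 0.5, 0], [0, 0.75, 0], [0, 1, 0], [0, 1, 0]]' --delta_rot '[[0, 0, 0], [0, 0, 0], [0, 0, 0], [0, 0, 0], [0, 0, 0]]' --gripper '[0.5, 0.5, 0.5, 0.5, 0.5]'

```text
time: 32.62
tool_pos: [0.529, 0.0186, 0.1567]
orientation: [0.081, -3.136, -0.004]
contact_force: [-0.0, 0.2, -0.9]
finger_gap: 0.0461
grasp_force: 26.1
```

Call:
jog_arm --offset '[[0.05, 0.25, 0], [0.1, 0.5, 0], [0.2, 0.75, 0], [0.2, 1, 0], [0.2, 1, 0]]' --delta_rot '[[0, 0, 0], [0, 0, 0], [0, 0, 0], [0, 0, 0], [0, 0, 0]]' --gripper '[0.5, 0.5, 0.5, 0.5, 0.5]'

```text
time: 33.03
tool_pos: [0.5046, 0.1166, 0.1571]
orientation: [0.08, -3.137, -0.002]
contact_force: [-0.4, -0.1, -0.6]
finger_gap: 0.0464
grasp_force: 26.2
```

Call:
jog_arm --offset '[[0, 0.25, 0], [0, 0.5, 0], [0, 0.75, 0], [0, 0.91, 0], [0, 0.91, 0]]' --delta_rot '[[0, 0, -0.03], [0, 0, -0.06], [0, 0, -0.09], [0, 0, -0.12], [0, 0, -0.15]]' --gripper '[0.5, 0.5, 0.5, 0.5, 0.5]'

```text
time: 33.45
tool_pos: [0.5018, 0.2064, 0.1574]
orientation: [0.817, -3.032, -0.001]
contact_force: [0.1, -0.4, -0.5]
finger_gap: 0.0462
grasp_force: 26.3
```

Call:
jog_arm --offset '[[0, 0, 0], [0, 0, 0], [0, 0, 0], [0, 0, 0], [0, 0, 0]]' --delta_rot '[[0, 0, -0.03], [0, 0, -0.06], [0, 0, -0.09], [0, 0, -0.12], [0, 0, -0.137]]' --gripper '[0.5, 0.5, 0.5, 0.5, 0.5]'

```text
time: 33.87
tool_pos: [0.5018, 0.2037, 0.1572]
orientation: [1.439, -2.789, 0.0]
contact_force: [0.1, -0.1, -0.2]
finger_gap: 0.0462
grasp_force: 26.3
```

Run:
```python
from h import *
go([*sw(0,-.069),.1],2.519)
s=snap('wrist','w13');print(manip.observe()['tool_pos'])
for st,c,_ in reds(s,(0,0,640,400)): print(st,c)
for st,c,_ in reds(snap('top','t13'),(230,170,480,310),8): print('top',st,c)
for st,c,_ in reds(snap('side','s13'),(200,150,460,330),8): print('side',st,c)
print('pot1 exp px',w2px(s,[*sw(.05,-.068),.03]), w2px(s,[*sw(.05,-.068),.038]))
```

```text
off [-0.017 -0.01   0.572] rot [ 0.0004 -0.0009  0.0014]
[0.5017973  0.20365289 0.15729664]
[139, 0, 38, 33, 566] [163.3, 17.7]
[282, 218, 82, 34, 1008] [324.8, 231.5]
side [288, 170, 18, 10, 138] [296.6, 174.3]
side [293, 202, 13, 10, 95] [299.4, 207.0]
side [428, 204, 32, 24, 457] [445.2, 213.0]
side [347, 251, 19, 12, 143] [356.0, 256.7]
pot1 exp px (np.float64(320.28307308730933), np.float64(241.42121279658895)) (np.float64(320.2660937611045), np.float64(245.11872056067023))
```

Run:
```python
from h import *
s=load('s13')
def rim(p,z0,z1): 
    c=np.array([w2px(s,[p[0]+.0245*np.cos(q),p[1]+.0245*np.sin(q),z]) for q in np.linspace(0,6.28,60) for z in(z0,z1)])
    return c.min(0).round(1),c.max(0).round(1)
for x in(.046,.05,.054): print('pot1',x,rim(sw(x,-.067),.005,.035))
for dx in(-.006,-.003,0,.003): print('held',dx,rim(sw(0.003+dx,-.068),.152,.182))
for dy in(0,): print('case',rim([.527,-.004],.005,.035))
w=load('w13')['image'][150:330,220:430];t=cv2.resize(s['image'][150:275,210:380],(630,463),interpolation=cv2.INTER_CUBIC)
a=cv2.resize((255*(w/255.)**.6).astype(np.uint8),(540,463),interpolation=cv2.INTER_CUBIC)
cv2.imwrite('pics/c13.png',cv2.resize(np.hstack([a,t])[:,:,::-1],(800,317),interpolation=cv2.INTER_AREA))
```

```text
pot1 0.046 (array([290.9, 196.2]), array([308.1, 214.5]))
pot1 0.05 (array([290.9, 195.4]), array([308.1, 213.6]))
pot1 0.054 (array([290.9, 194.6]), array([308. , 212.7]))
held -0.006 (array([287. , 162.4]), array([306.6, 182.5]))
held -0.003 (array([287. , 161.8]), array([306.6, 181.8]))
held 0 (array([287. , 161.2]), array([306.5, 181.1]))
held 0.003 (array([287. , 160.6]), array([306.5, 180.5]))
case (array([346.6, 240.8]), array([366.5, 263.2]))
```

View pics/c13.png

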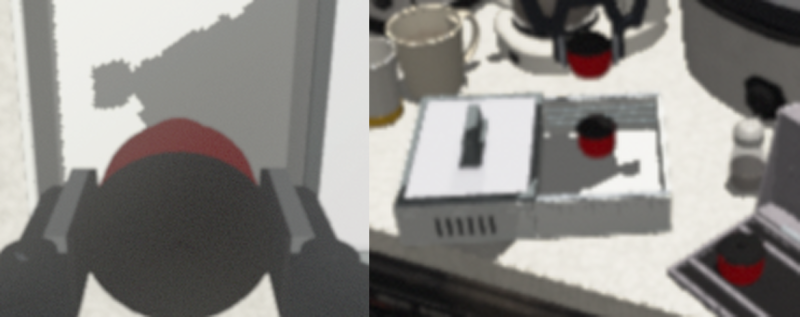

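The right half shows pot 1 upright at the back of the chamber, at (597,135). The held pot is at (588,55) and the third pot is still in the case at (741,258). I'll lower pot 2 into the middle.

Call:
jog_arm --offset '[[0, -0.01, 0.3], [0, -0.01, 0.6], [0, -0.01, 0.8], [0, -0.01, 0.95], [0, -0.01, 0.95]]' --delta_rot '[[0, 0, 0.001], [0, 0, 0.001], [0, 0, 0.001], [0, 0, 0.001], [0, 0, 0.001]]' --gripper '[0.5, 0.5, 0.5, 0.5, 0.5]'

```text
time: 34.43
tool_pos: [0.4997, 0.2028, 0.0597]
orientation: [1.425, -2.79, -0.002]
contact_force: [-1.0, 0.9, -1.1]
finger_gap: 0.0461
grasp_force: 26.3
```

Call:
jog_arm --offset '[[0, 0, 0.15], [0, 0, 0.3], [0, 0, 0.4], [0, 0, 0.44], [0, 0, 0.44]]' --delta_rot '[[0, 0, 0], [0, 0, 0], [0, 0, 0], [0, 0, 0], [0, 0, 0]]' --gripper '[0.5, 0.5, 0.5, 0.5, 0.5]'

```text
time: 34.85
tool_pos: [0.5027, 0.204, 0.0192]
orientation: [1.43, -2.795, -0.0]
contact_force: [-0.4, -0.1, -1.8]
finger_gap: 0.0461
grasp_force: 26.3
```

Call:
jog_arm --offset '[[0, 0, 0], [0, 0, 0], [0, 0, 0], [0, 0, 0], [0, 0, 0]]' --delta_rot '[[0, 0, 0], [0, 0, 0], [0, 0, 0], [0, 0, 0], [0, 0, 0]]' --gripper '[0.5, 0.5, 0.5, 0.5, 0.5]'

```text
time: 35.27
tool_pos: [0.5038, 0.2045, 0.0204]
orientation: [-1.431, 2.796, -0.0]
contact_force: [0.9, -0.3, -0.9]
finger_gap: 0.0464
grasp_force: 26.3
```

Run:
```python
from h import *
o=manip.observe();print(o['tool_pos'],sl(o['tool_pos']),o['contact_force'])
```

```text
[0.50377478 0.20453367 0.020371  ] [ 0.0003 -0.0691] [ 0.94875017 -0.28569514 -0.89271217]
```

Local position (0.000, −0.069). Lowering the last 10 mm, shifting 1 mm toward the front.

Call:
jog_arm --offset '[[0.01, 0, 0.04], [0.01, 0, 0.07], [0.01, 0, 0.09], [0.01, 0, 0.1], [0.01, 0, 0.105]]' --delta_rot '[[0, 0, 0], [0, 0, 0], [0, 0, 0], [0, 0, 0], [0, 0, 0]]' --gripper '[0.5, 0.5, 0.5, 0.5, 0.5]'

```text
time: 35.68
tool_pos: [0.5023, 0.2034, 0.0102]
orientation: [1.431, -2.795, -0.0]
contact_force: [-4.8, -1.1, 13.4]
finger_gap: 0.046
grasp_force: 27.2
```

Call:
jog_arm --offset '[[0, 0, 0], [0, 0, 0], [0, 0, 0], [0, 0, 0], [0, 0, 0]]' --delta_rot '[[0, 0, 0], [0, 0, 0], [0, 0, 0], [0, 0, 0], [0, 0, 0]]' --gripper '[0.5, 0.5, 0.5, 0.5, 0.5]'

```text
time: 36.1
tool_pos: [0.5023, 0.2034, 0.0102]
orientation: [1.431, -2.796, -0.0]
contact_force: [-4.3, -2.0, 9.6]
finger_gap: 0.0463
grasp_force: 26.9
```

Contact with the floor. Releasing, lifting and returning for the third pot.

Call:
jog_arm --offset '[[0, 0, -0.01], [0, 0, -0.01], [0, 0, -0.01], [0, 0, -0.01], [0, 0, -0.01]]' --delta_rot '[[0, 0, 0], [0, 0, 0], [0, 0, 0], [0, 0, 0], [0, 0, 0]]' --gripper '[0.58, 0.64, 0.69, 0.69, 0.69]'

```text
time: 36.52
tool_pos: [0.5027, 0.2035, 0.01]
orientation: [1.431, -2.796, -0.0]
contact_force: [0.0, 0.6, -0.9]
finger_gap: 0.0591
grasp_force: 0.0
```

Call:
jog_arm --offset '[[0, 0, -0.1], [0, 0, -0.3], [0, 0, -0.6], [0, 0, -1], [0, 0, -1]]' --delta_rot '[[0, 0, 0], [0, 0, 0], [0, 0, 0], [0, 0, 0], [0, 0, 0]]' --gripper '[0.69, 0.69, 0.69, 0.69, 0.69]'

```text
time: 36.93
tool_pos: [0.5084, 0.2052, 0.1184]
orientation: [-1.425, 2.785, -0.004]
contact_force: [1.9, 0.6, 0.6]
finger_gap: 0.0587
grasp_force: 0.0
```

Call:
jog_arm --offset '[[0, 0, -0.3], [0, 0, -0.5], [0, 0, -0.5], [0, 0, -0.5], [0, 0, -0.5]]' --delta_rot '[[0, 0, 0.03], [0, 0, 0.06], [0, 0, 0.09], [0, 0, 0.12], [0, 0, 0.15]]' --gripper '[0.73, 0.73, 0.73, 0.73, 0.73]'

```text
time: 37.35
tool_pos: [0.5034, 0.2037, 0.1618]
orientation: [-0.731, 3.053, 0.0]
contact_force: [0.1, -0.1, 0.0]
finger_gap: 0.0621
grasp_force: 0.0
```

Call:
jog_arm --offset '[[0, 0, 0], [0, 0, 0], [0, 0, 0], [0, 0, 0], [0, 0, 0]]' --delta_rot '[[0, 0, 0.03], [0, 0, 0.06], [0, 0, 0.09], [0, 0, 0.12], [0, 0, 0.136]]' --gripper '[0.73, 0.73, 0.73, 0.73, 0.73]'

```text
time: 37.77
tool_pos: [0.5029, 0.2036, 0.1609]
orientation: [-0.069, 3.14, 0.0]
contact_force: [-0.0, 0.4, 0.2]
finger_gap: 0.0624
grasp_force: 0.0
```

Run:
```python
from h import *
go([.527,-.004,.15],.045+np.pi/2)
s=snap('side','s14')
for st,c,_ in reds(s,(200,150,400,330),8): print('side',st,c)
```

```text
off [-0.15  -2.085  0.109] rot [ 0.0001  0.0002 -0.0004]
side [293, 203, 14, 21, 167] [299.3, 214.1]
side [347, 251, 19, 12, 144] [356.0, 256.7]
```

Call:
jog_arm --offset '[[-0.05, -0.25, 0], [-0.1, -0.5, 0], [-0.15, -0.8, 0], [-0.15, -1, 0], [-0.15, -1, 0]]' --delta_rot '[[0, 0, 0], [0, 0, 0], [0, 0, 0], [0, 0, 0], [0, 0, 0]]' --gripper '[0.73, 0.73, 0.73, 0.73, 0.73]'

```text
time: 38.23
tool_pos: [0.5231, 0.1014, 0.1608]
orientation: [-0.071, 3.14, -0.002]
contact_force: [0.9, 0.5, -0.2]
finger_gap: 0.062
grasp_force: 0.0
```

Call:
jog_arm --offset '[[0, -0.25, 0], [0, -0.5, 0], [0, -0.8, 0], [0, -1, 0], [0, -1, 0]]' --delta_rot '[[0, 0, 0], [0, 0, 0], [0, 0, 0], [0, 0, 0], [0, 0, 0]]' --gripper '[0.73, 0.73, 0.73, 0.73, 0.73]'

```text
time: 38.65
tool_pos: [0.5278, 0.002, 0.1608]
orientation: [-0.071, 3.14, -0.002]
contact_force: [-0.2, 0.1, 0.4]
finger_gap: 0.0621
grasp_force: 0.0
```

Call:
jog_arm --offset '[[0, -0.09, 0.2], [0, -0.09, 0.4], [0, -0.09, 0.6], [0, -0.09, 0.85], [0, -0.09, 0.85]]' --delta_rot '[[0, 0, 0], [0, 0, 0], [0, 0, 0], [0, 0, 0], [0, 0, 0]]' --gripper '[0.73, 0.73, 0.73, 0.73, 0.73]'

```text
time: 39.07
tool_pos: [0.5236, -0.003, 0.0712]
orientation: [0.077, -3.132, -0.003]
contact_force: [-1.0, 0.5, -1.6]
finger_gap: 0.0624
grasp_force: 0.0
```

Run:
```python
from h import *
go([.527,-.004,.007],.045+np.pi/2)
s=snap('wrist','w15');s['image']=(255*(s['image']/255.)**.5).astype(np.uint8)
print(w2px(s,[.527,-.004,.038]))
for st,c,_ in reds(s,(150,80,500,320)): print(st,c)
v=s['image'];im=v.max(2);
r=int(w2px(s,[.527,-.004,.038])[1]);print('row',r,im[r,240:400:3].tolist());print('col',im[170:300:4,319].tolist())
```

```text
off [-0.038 -0.013  0.642] rot [ 0.0007 -0.0026  0.0013]
(np.float64(317.47593485121604), np.float64(237.6431664618506))
[293, 193, 54, 16, 247] [318.9, 197.9]
row 237 [103, 103, 102, 102, 102, 102, 102, 103, 104, 103, 102, 100, 103, 94, 63, 71, 71, 65, 71, 65, 69, 71, 71, 69, 69, 67, 71, 71, 71, 69, 71, 73, 74, 69, 71, 73, 65, 74, 73, 71, 76, 78, 78, 81, 78, 91, 124, 129, 130, 151, 157, 154, 156, 157]
col [87, 90, 135, 134, 79, 93, 139, 130, 69, 73, 67, 73, 73, 69, 67, 65, 71, 71, 73, 73, 73, 76, 74, 79, 76, 139, 208, 108, 107, 107, 107, 142, 170]
```

Call:
jog_arm --offset '[[0, 0.01, 0.15], [0, 0.01, 0.3], [0, 0.01, 0.45], [0, 0.01, 0.6], [0, 0.01, 0.68]]' --delta_rot '[[0, 0, 0], [0, 0, 0], [0, 0, 0], [0, 0, 0], [0, 0, 0]]' --gripper '[0.73, 0.73, 0.73, 0.73, 0.73]'

```text
time: 39.53
tool_pos: [0.5282, -0.0029, 0.0077]
orientation: [-0.076, 3.14, 0.0]
contact_force: [-0.6, -0.8, 0.1]
finger_gap: 0.0622
grasp_force: 0.0
```

Call:
jog_arm --offset '[[0, 0, 0], [0, 0, 0], [0, 0, 0], [0, 0, 0], [0, 0, 0]]' --delta_rot '[[0, 0, 0], [0, 0, 0], [0, 0, 0], [0, 0, 0], [0, 0, 0]]' --gripper '[0.65, 0.58, 0.52, 0.5, 0.5]'

```text
time: 39.95
tool_pos: [0.5289, -0.0035, 0.0087]
orientation: [-0.075, 3.138, 0.0]
contact_force: [-1.7, 1.1, 4.1]
finger_gap: 0.0464
grasp_force: 26.1
```

Call:
jog_arm --offset '[[0, 0, 0], [0, 0, 0], [0, 0, -0.1], [0, 0, -0.3], [0, 0, -0.6]]' --delta_rot '[[0, 0, 0], [0, 0, 0], [0, 0, 0], [0, 0, 0], [0, 0, 0]]' --gripper '[0.5, 0.5, 0.5, 0.5, 0.5]'

```text
time: 40.37
tool_pos: [0.5245, -0.0032, 0.0657]
orientation: [0.074, -3.134, -0.001]
contact_force: [0.5, 0.1, -1.4]
finger_gap: 0.0463
grasp_force: 26.1
```

Call:
jog_arm --offset '[[0, 0, -0.3], [0, 0, -0.6], [0, 0, -0.9], [0, 0, -0.9], [0, 0, -0.9]]' --delta_rot '[[0, 0, 0], [0, 0, 0], [0, 0, 0], [0, 0, 0], [0, 0, 0]]' --gripper '[0.5, 0.5, 0.5, 0.5, 0.5]'

```text
time: 40.78
tool_pos: [0.5294, -0.0038, 0.1599]
orientation: [-0.074, 3.135, -0.002]
contact_force: [-0.2, -0.2, -1.2]
finger_gap: 0.0465
grasp_force: 26.1
```

Run:
```python
from h import *
go([*sw(-.053,-.069),.155],2.519)
```

```text
off [0.488 1.676 0.045] rot [-0.0011  0.0014 -0.2867]
```

Call:
jog_arm --offset '[[0.1, 0.25, 0], [0.2, 0.5, 0], [0.3, 0.75, 0], [0.4, 0.9, 0], [0.4, 0.9, 0]]' --delta_rot '[[0, 0, 0], [0, 0, 0], [0, 0, 0], [0, 0, 0], [0, 0, 0]]' --gripper '[0.5, 0.5, 0.5, 0.5, 0.5]'

```text
time: 41.2
tool_pos: [0.4789, 0.0866, 0.155]
orientation: [0.08, -3.134, -0.002]
contact_force: [-0.7, -0.8, -1.4]
finger_gap: 0.0462
grasp_force: 26.2
```

Call:
jog_arm --offset '[[0.05, 0.25, 0], [0.09, 0.5, 0], [0.09, 0.77, 0], [0.09, 0.77, 0], [0.09, 0.77, 0]]' --delta_rot '[[0, 0, -0.03], [0, 0, -0.06], [0, 0, -0.09], [0, 0, -0.12], [0, 0, -0.15]]' --gripper '[0.5, 0.5, 0.5, 0.5, 0.5]'

```text
time: 41.62
tool_pos: [0.4696, 0.1616, 0.1557]
orientation: [0.816, -3.031, 0.0]
contact_force: [-0.1, -0.4, -0.9]
finger_gap: 0.0464
grasp_force: 26.4
```

Call:
jog_arm --offset '[[0, 0, 0], [0, 0, 0], [0, 0, 0], [0, 0, 0], [0, 0, 0]]' --delta_rot '[[0, 0, -0.03], [0, 0, -0.06], [0, 0, -0.09], [0, 0, -0.12], [0, 0, -0.137]]' --gripper '[0.5, 0.5, 0.5, 0.5, 0.5]'

```text
time: 42.03
tool_pos: [0.4698, 0.1602, 0.1557]
orientation: [1.439, -2.789, -0.001]
contact_force: [0.1, -0.3, -0.9]
finger_gap: 0.0463
grasp_force: 26.4
```

Run:
```python
from h import *
go([*sw(-.054,-.069),.06],2.519)
s=snap('side','s16');print(sl(manip.observe()['tool_pos']))
def rim(p,z0,z1): 
    c=np.array([w2px(s,[p[0]+.0245*np.cos(q),p[1]+.0245*np.sin(q),z]) for q in np.linspace(0,6.28,60) for z in(z0,z1)])
    return c.min(0).round(1),c.max(0).round(1)
for x in(-.006,-.003,0,.003): print(x,rim(sw(x,-.069),.005,.035))
for st,c,_ in reds(s,(200,150,400,330),8): print('side',st,c)
cv2.imwrite('pics/c16.png',cv2.resize(s['image'][150:290,200:380,::-1],None,fx=4,fy=4,interpolation=cv2.INTER_CUBIC))
```

```text
off [-0.017 -0.019  0.957] rot [ 0.0006 -0.0008  0.0015]
[-0.0555 -0.0673]
-0.006 (array([291.3, 207. ]), array([309.2, 226.3]))
-0.003 (array([291.3, 206.3]), array([309.2, 225.6]))
0 (array([291.3, 205.7]), array([309.2, 224.8]))
0.003 (array([291.4, 205. ]), array([309.2, 224.1]))
side [287, 182, 19, 12, 160] [296.5, 187.4]
side [293, 202, 14, 22, 152] [299.5, 214.7]
```

Call:
jog_arm --offset '[[-0.01, -0.02, 0.3], [-0.01, -0.02, 0.6], [-0.01, -0.02, 0.8], [-0.01, -0.02, 0.95], [-0.01, -0.02, 0.95]]' --delta_rot '[[0, 0, 0.0015], [0, 0, 0.0015], [0, 0, 0.0015], [0, 0, 0.0015], [0, 0, 0.0015]]' --gripper '[0.5, 0.5, 0.5, 0.5, 0.5]'

```text
time: 42.5
tool_pos: [0.4687, 0.1593, 0.0578]
orientation: [1.423, -2.791, -0.004]
contact_force: [-0.4, 0.9, -1.4]
finger_gap: 0.0462
grasp_force: 26.4
```

Call:
jog_arm --offset '[[0, 0, 0.15], [0, 0, 0.3], [0, 0, 0.4], [0, 0, 0.42], [0, 0, 0.42]]' --delta_rot '[[0, 0, 0], [0, 0, 0], [0, 0, 0], [0, 0, 0], [0, 0, 0]]' --gripper '[0.5, 0.5, 0.5, 0.5, 0.5]'

```text
time: 42.92
tool_pos: [0.4723, 0.1603, 0.0198]
orientation: [1.428, -2.796, -0.001]
contact_force: [-0.7, 0.3, -0.7]
finger_gap: 0.0462
grasp_force: 26.4
```

Call:
jog_arm --offset '[[0, 0, 0], [0, 0, 0], [0, 0, 0], [0, 0, 0], [0, 0, 0]]' --delta_rot '[[0, 0, 0], [0, 0, 0], [0, 0, 0], [0, 0, 0], [0, 0, 0]]' --gripper '[0.5, 0.5, 0.5, 0.5, 0.5]'

```text
time: 43.33
tool_pos: [0.4734, 0.1607, 0.0208]
orientation: [-1.429, 2.797, -0.0]
contact_force: [1.1, 0.1, -1.4]
finger_gap: 0.0463
grasp_force: 26.4
```

Run:
```python
from h import *
o=manip.observe();print(o['tool_pos'],sl(o['tool_pos']),o['contact_force'])
```

```text
[0.47338447 0.16073882 0.02084402] [-0.053  -0.0699] [ 1.10203761  0.0516227  -1.3726386 ]
```

Call:
jog_arm --offset '[[0.005, 0, 0.04], [0.01, 0, 0.07], [0.01, 0, 0.09], [0.01, 0, 0.11], [0.01, 0, 0.122]]' --delta_rot '[[0, 0, 0], [0, 0, 0], [0, 0, 0], [0, 0, 0], [0, 0, 0]]' --gripper '[0.5, 0.5, 0.5, 0.5, 0.5]'

```text
time: 43.75
tool_pos: [0.472, 0.1597, 0.0085]
orientation: [1.429, -2.797, -0.0]
contact_force: [-5.4, -1.8, 17.0]
finger_gap: 0.0463
grasp_force: 27.4
```

Call:
jog_arm --offset '[[0, 0, 0], [0, 0, 0], [0, 0, 0], [0, 0, 0], [0, 0, 0]]' --delta_rot '[[0, 0, 0], [0, 0, 0], [0, 0, 0], [0, 0, 0], [0, 0, 0]]' --gripper '[0.5, 0.5, 0.5, 0.5, 0.5]'

```text
time: 44.17
tool_pos: [0.472, 0.1597, 0.0086]
orientation: [1.429, -2.797, 0.0]
contact_force: [-3.3, -0.6, 6.1]
finger_gap: 0.0464
grasp_force: 26.8
```

Call:
jog_arm --offset '[[0, 0, -0.01], [0, 0, -0.01], [0, 0, -0.01], [0, 0, -0.01], [0, 0, -0.01]]' --delta_rot '[[0, 0, 0], [0, 0, 0], [0, 0, 0], [0, 0, 0], [0, 0, 0]]' --gripper '[0.58, 0.64, 0.69, 0.69, 0.69]'

```text
time: 44.58
tool_pos: [0.4724, 0.1599, 0.009]
orientation: [1.429, -2.798, -0.0]
contact_force: [0.5, 1.0, 0.5]
finger_gap: 0.0589
grasp_force: 0.0
```

Call:
jog_arm --offset '[[0, 0, -0.1], [0, 0, -0.3], [0, 0, -0.6], [0, 0, -1], [0, 0, -1]]' --delta_rot '[[0, 0, 0], [0, 0, 0], [0, 0, 0], [0, 0, 0], [0, 0, 0]]' --gripper '[0.69, 0.69, 0.69, 0.69, 0.69]'

```text
time: 45.0
tool_pos: [0.4781, 0.161, 0.1169]
orientation: [-1.424, 2.786, -0.006]
contact_force: [1.7, 0.5, 0.8]
finger_gap: 0.059
grasp_force: 0.0
```

Call:
jog_arm --offset '[[-0.1, 0.3, -0.3], [-0.3, 0.6, -0.3], [-0.53, 0.9, -0.3], [-0.53, 1, -0.3], [-0.53, 1, -0.3]]' --delta_rot '[[0, 0, 0], [0, 0, 0], [0, 0, 0], [0, 0, 0], [0, 0, 0]]' --gripper '[0.6, 0.6, 0.6, 0.6, 0.6]'

```text
time: 45.42
tool_pos: [0.421, 0.263, 0.1397]
orientation: [-1.435, 2.795, 0.0]
contact_force: [0.2, -0.1, -0.3]
finger_gap: 0.0512
grasp_force: 0.0
```

Run:
```python
from h import *
go([.3954,.2814,.0685],2.519)
for n in('side','wrist'):
    s=snap(n,n[0]+'17')
    for st,c,_ in reds(s,(200,150,400,330) if n=='side' else (0,0,640,400),8): print(n,st,c)
    im=s['image'].astype(int);S=(im.max(2)<70)
    def rim(p,z0,z1): 
        c=np.array([w2px(s,[p[0]+.0245*np.cos(q),p[1]+.0245*np.sin(q),z]) for q in np.linspace(0,6.28,60) for z in(z0,z1)])
        return c.min(0).round(1),c.max(0).round(1)
    for x in(.053,0,-.054): print(x,rim(sw(x,-.069),.005,.035),'lid px',np.round(w2px(s,[*sw(x,-.069),.04]),1))
# dark lid discs in wrist view, metric at z=.04
s=load('w17');m=(s['image'].max(2)<60).astype(np.uint8)
n,l,st,c=cv2.connectedComponentsWithStats(m)
for i in range(1,n):
    if 150<st[i][4]<6000: print(st[i],c[i].round(1),sl(px2w(s,*c[i],.04)))
```

```text
off [-0.     0.314  0.712] rot [0.0001 0.0001 0.0002]
side [294, 202, 12, 6, 42] [299.8, 205.0]
side [294, 214, 13, 7, 49] [300.2, 217.1]
0.053 (array([291.6, 194.7]), array([308.7, 212.9])) lid px [299.9 198.3]
0 (array([291.3, 205.7]), array([309.2, 224.8])) lid px [299.9 209.7]
-0.054 (array([291.1, 217.8]), array([309.7, 238. ])) lid px [300.1 222.3]
wrist [206, 224, 30, 18, 203] [223.2, 230.2]
0.053 (array([181. , 217.2]), array([244.2, 278.8])) lid px [206.7 257.6]
0 (array([172.2, 162.6]), array([239.8, 225.3])) lid px [199.4 200.1]
-0.054 (array([161.8, 100.2]), array([234.7, 163.5])) lid px [190.7 133.5]
[   0    0   74   76 3754] [29.4 29.7] [-0.1259 -0.1728]
[ 65   0  28  15 223] [78.4  4.7] [-0.1411 -0.1347]
[333   0  38  57 201] [350.8  26.5] [-0.1272  0.0527]
[ 352    0   92   49 2261] [391.9  15.8] [-0.1337  0.081 ]
[ 10   3 101 101 927] [60.9 52.2] [-0.1115 -0.1544]
[  0  64  18  30 317] [ 6.1 80. ] [-0.093  -0.1995]
[ 402   80   73   67 1131] [448.2  95.4] [-0.0813  0.1264]
[ 163  100   63   61 2974] [194.2 130.1] [-0.0566 -0.066 ]
[   0  147   50   46 1492] [ 24.1 171.2] [-0.0247 -0.2065]
[ 175  169   58   57 2446] [203.3 196.5] [-0.003  -0.0653]
[  0 258  16  41 375] [  5.2 278.8] [ 0.0739 -0.2528]
```

The lid discs of pots 3 and 2 appear round at the intended spots, and pot 1's red side matches too. Closing the guard.

Call:
jog_arm --offset '[[0, 0.2, 0], [0, 0.31, 0.1], [0, 0.31, 0.4], [0, 0.31, 0.65], [0, 0.31, 0.71]]' --delta_rot '[[0, 0, 0], [0, 0, 0], [0, 0, 0], [0, 0, 0], [0, 0, 0]]' --gripper '[0.6, 0.6, 0.6, 0.6, 0.6]'

```text
time: 45.93
tool_pos: [0.394, 0.277, 0.0639]
orientation: [1.424, -2.791, 0.001]
contact_force: [0.3, -0.3, 0.1]
finger_gap: 0.0513
grasp_force: 0.0
```

Call:
jog_arm --offset '[[0, 0, 0], [0, 0, 0], [0, 0, 0], [0, 0, 0], [0, 0, 0]]' --delta_rot '[[0, 0, 0], [0, 0, 0], [0, 0, 0], [0, 0, 0], [0, 0, 0]]' --gripper '[0.4, 0.2, 0.1, 0.1, 0.1]'

```text
time: 46.35
tool_pos: [0.3982, 0.2798, 0.0692]
orientation: [-1.428, 2.796, -0.0]
contact_force: [-0.6, -1.2, 2.7]
finger_gap: 0.0134
grasp_force: 28.4
```

Call:
jog_arm --offset '[[0, -0.15, 0], [0, -0.3, 0], [0, -0.5, 0], [0, -0.7, 0], [0, -0.9, 0]]' --delta_rot '[[0, 0, 0], [0, 0, 0], [0, 0, 0], [0, 0, 0], [0, 0, 0]]' --gripper '[0.1, 0.1, 0.1, 0.1, 0.1]'

```text
time: 46.77
tool_pos: [0.4712, 0.2273, 0.0693]
orientation: [-1.43, 2.795, 0.003]
contact_force: [-1.5, 2.1, 1.2]
finger_gap: 0.0136
grasp_force: 28.4
```

Call:
jog_arm --offset '[[0, -0.2, 0], [0, -0.35, 0], [0, -0.45, 0], [0, -0.5, 0], [0, -0.53, 0]]' --delta_rot '[[0, 0, 0], [0, 0, 0], [0, 0, 0], [0, 0, 0], [0, 0, 0]]' --gripper '[0.1, 0.1, 0.1, 0.1, 0.1]'

```text
time: 47.18
tool_pos: [0.5078, 0.201, 0.0691]
orientation: [1.431, -2.792, -0.03]
contact_force: [-19.5, 19.1, 18.8]
finger_gap: 0.0135
grasp_force: 34.5
```

Call:
jog_arm --offset '[[0, 0, 0], [0, 0, 0], [0, 0, 0], [0, 0, 0], [0, 0, 0]]' --delta_rot '[[0, 0, 0], [0, 0, 0], [0, 0, 0], [0, 0, 0], [0, 0, 0]]' --gripper '[0.1, 0.1, 0.1, 0.1, 0.1]'

```text
time: 47.6
tool_pos: [0.5077, 0.201, 0.0691]
orientation: [1.433, -2.792, -0.024]
contact_force: [-15.3, 14.3, 14.2]
finger_gap: 0.0133
grasp_force: 32.1
```

Call:
jog_arm --offset '[[0, 0.03, 0], [0, 0.06, 0], [0, 0.06, 0], [0, 0.06, 0], [0, 0.06, 0]]' --delta_rot '[[0, 0, 0], [0, 0, 0], [0, 0, 0], [0, 0, 0], [0, 0, 0]]' --gripper '[0.1, 0.1, 0.4, 0.4, 0.4]'

```text
time: 48.02
tool_pos: [0.5087, 0.1989, 0.0681]
orientation: [-1.429, 2.798, -0.001]
contact_force: [0.8, -0.3, 1.2]
finger_gap: 0.0343
grasp_force: 0.0
```

Call:
jog_arm --offset '[[0, 0, 0], [0, -0.05, 0], [0, -0.1, 0], [0, -0.14, 0], [0, -0.16, 0]]' --delta_rot '[[0, 0, 0], [0, 0, 0], [0, 0, 0], [0, 0, 0], [0, 0, 0]]' --gripper '[0.4, 0.4, 0.4, 0.4, 0.4]'

```text
time: 48.43
tool_pos: [0.5151, 0.194, 0.0675]
orientation: [1.429, -2.79, -0.028]
contact_force: [-17.1, 15.2, 12.1]
finger_gap: 0.0338
grasp_force: 11.5
```

Call:
jog_arm --offset '[[0, 0.06, 0], [0, 0.12, 0], [0, 0.12, 0], [0, 0.12, 0], [0, 0.12, 0]]' --delta_rot '[[0, 0, 0], [0, 0, 0], [0, 0, 0], [0, 0, 0], [0, 0, 0]]' --gripper '[0.4, 0.4, 0.4, 0.4, 0.4]'

```text
time: 48.85
tool_pos: [0.5123, 0.1966, 0.0682]
orientation: [-1.428, 2.797, -0.001]
contact_force: [0.9, 0.2, 0.8]
finger_gap: 0.0344
grasp_force: 0.0
```

Call:
jog_arm --offset '[[0, 0, -0.2], [0, 0, -0.5], [0, 0, -0.7], [0, 0, -0.7], [0, 0, -0.7]]' --delta_rot '[[0, 0, 0], [0, 0, 0], [0, 0, 0], [0, 0, 0], [0, 0, 0]]' --gripper '[0.4, 0.4, 0.4, 0.4, 0.4]'

```text
time: 49.27
tool_pos: [0.5135, 0.197, 0.1398]
orientation: [-1.427, 2.794, -0.002]
contact_force: [-0.1, -0.2, 0.1]
finger_gap: 0.0343
grasp_force: 0.0
```

Run:
```python
from h import *
go([.361,.2411,.075],2.519);s=snap('wrist','w18')
im=cv2.cvtColor(s['image'],cv2.COLOR_RGB2GRAY)
for x in(-.08,-.06,-.05):
    print(x,[(round(float(y)*1e3),int(im[tuple(int(round(q)) for q in w2px(s,[*sw(x,y),.06])[::-1])])) for y in np.r_[np.arange(-.15,-.12,.002),np.arange(-.012,.014,.002)]])
```

```text
off [0.539 1.496 0.642] rot [-0.0009  0.001  -0.0013]
-0.08 [(-150, 180), (-148, 184), (-146, 190), (-144, 142), (-142, 132), (-140, 137), (-138, 140), (-136, 121), (-134, 187), (-132, 189), (-130, 188), (-128, 187), (-126, 194), (-124, 194), (-122, 195), (-12, 164), (-10, 120), (-8, 129), (-6, 84), (-4, 57), (-2, 81), (0, 84), (2, 85), (4, 85), (6, 83), (8, 84), (10, 85), (12, 84)]
-0.06 [(-150, 184), (-148, 182), (-146, 183), (-144, 169), (-142, 131), (-140, 133), (-138, 137), (-136, 138), (-134, 186), (-132, 187), (-130, 186), (-128, 188), (-126, 193), (-124, 192), (-122, 193), (-12, 171), (-10, 58), (-8, 56), (-6, 55), (-4, 55), (-2, 82), (0, 85), (2, 83), (4, 84), (6, 84), (8, 82), (10, 83), (12, 85)]
-0.05 [(-150, 191), (-148, 189), (-146, 192), (-144, 147), (-142, 131), (-140, 132), (-138, 135), (-136, 132), (-134, 185), (-132, 187), (-130, 186), (-128, 186), (-126, 193), (-124, 193), (-122, 193), (-12, 156), (-10, 74), (-8, 58), (-6, 56), (-4, 57), (-2, 84), (0, 84), (2, 84), (4, 84), (6, 85), (8, 84), (10, 83), (12, 82)]
```

Guard shut: its edge is now at −144 mm against −138 mm at the start. On to the switch.

Call:
jog_arm --offset '[[0.1, 0.25, 0], [0.2, 0.5, 0], [0.4, 0.75, 0], [0.5, 1, 0], [0.5, 1, 0]]' --delta_rot '[[0, 0, 0], [0, 0, 0], [0, 0, 0], [0, 0, 0], [0, 0, 0]]' --gripper '[0, 0, 0, 0, 0]'

```text
time: 49.73
tool_pos: [0.394, 0.214, 0.1353]
orientation: [1.428, -2.788, -0.003]
contact_force: [-1.5, -0.2, -1.2]
finger_gap: 0.0003
grasp_force: 0.0
```

Call:
jog_arm --offset '[[0.04, 0.25, 0], [0.04, 0.5, 0], [0.04, 0.5, 0.2], [0.04, 0.5, 0.4], [0.04, 0.5, 0.55]]' --delta_rot '[[0, 0, 0], [0, 0, 0], [0, 0, 0], [0, 0, 0], [0, 0, 0]]' --gripper '[0, 0, 0, 0, 0]'

```text
time: 50.15
tool_pos: [0.3572, 0.2407, 0.081]
orientation: [1.429, -2.795, 0.0]
contact_force: [-1.7, 0.0, -0.4]
finger_gap: 0.0001
grasp_force: 0.0
```

Call:
jog_arm --offset '[[0, 0, 0], [0, 0, 0], [0, 0, 0], [0, 0, 0], [0, 0, 0]]' --delta_rot '[[0, 0, 0], [0, 0, 0], [0, 0, 0], [0, 0, 0], [0, 0, 0]]' --gripper '[0, 0, 0, 0, 0]'

```text
time: 50.57
tool_pos: [0.3594, 0.2414, 0.084]
orientation: [-1.428, 2.796, -0.0]
contact_force: [0.1, 0.3, -0.7]
finger_gap: -0.0001
grasp_force: 0.0
```

Run:
```python
from h import *
go([.361,.2411,.048],2.519);o=manip.observe();print(o['tool_pos'],o['finger_gap'])
```

```text
off [-0.006 -0.014  0.36 ] rot [-0.0003  0.0005 -0.0012]
[0.35941615 0.24140528 0.08403822] -5.6364024851043204e-05
```

Call:
jog_arm --offset '[[0, -0.015, 0.1], [0, -0.015, 0.2], [0, -0.015, 0.3], [0, -0.015, 0.36], [0, -0.015, 0.36]]' --delta_rot '[[0, 0, 0], [0, 0, 0], [0, 0, 0], [0, 0, 0], [0, 0, 0]]' --gripper '[0, 0, 0, 0, 0]'

```text
time: 50.98
tool_pos: [0.3576, 0.2393, 0.045]
orientation: [1.427, -2.794, -0.0]
contact_force: [-0.9, 1.0, 0.1]
finger_gap: 0.0002
grasp_force: 0.0
```

Call:
jog_arm --offset '[[-0.05, 0, 0], [-0.1, 0, 0], [-0.15, 0, 0], [-0.19, 0, 0], [-0.22, 0, 0]]' --delta_rot '[[0, 0, 0], [0, 0, 0], [0, 0, 0], [0, 0, 0], [0, 0, 0]]' --gripper '[0, 0, 0, 0, 0]'

```text
time: 51.4
tool_pos: [0.3729, 0.2585, 0.0473]
orientation: [-1.429, 2.797, -0.0]
contact_force: [0.6, -1.3, 0.1]
finger_gap: -0.0001
grasp_force: 0.6
```

Call:
jog_arm --offset '[[-0.01, 0, 0], [-0.02, 0, 0], [-0.03, 0, 0], [-0.04, 0, 0], [-0.05, 0, 0]]' --delta_rot '[[0, 0, 0], [0, 0, 0], [0, 0, 0], [0, 0, 0], [0, 0, 0]]' --gripper '[0, 0, 0, 0, 0]'

```text
time: 51.82
tool_pos: [0.3752, 0.2617, 0.0472]
orientation: [1.429, -2.797, 0.001]
contact_force: [-1.4, -3.6, 2.6]
finger_gap: -0.0001
grasp_force: 1.7
```

Run:
```python
from h import *
o=manip.observe();print(MS.T@(o['tool_pos'][:2]-[.3796,.2671]),o['contact_force'])
```

```text
[-0.00698159  0.00040978] [-1.37986774 -3.55279553  2.60798899]
```

Call:
jog_arm --offset '[[-0.01, 0, 0], [-0.02, 0, 0], [-0.03, 0, 0], [-0.03, 0, 0], [-0.03, 0, 0]]' --delta_rot '[[0, 0, 0], [0, 0, 0], [0, 0, 0], [0, 0, 0], [0, 0, 0]]' --gripper '[0, 0, 0, 0, 0]'

```text
time: 52.23
tool_pos: [0.375, 0.2619, 0.0466]
orientation: [1.426, -2.793, 0.006]
contact_force: [-3.5, -7.6, 5.6]
finger_gap: -0.0
grasp_force: 4.1
```

Call:
jog_arm --offset '[[0.04, 0, 0], [0.08, 0, 0], [0.08, 0, -0.2], [0.08, 0, -0.5], [0.08, 0, -0.9]]' --delta_rot '[[0, 0, 0], [0, 0, 0], [0, 0, 0], [0, 0, 0], [0, 0, 0]]' --gripper '[0, 0, 0, 0, 0]'

```text
time: 52.65
tool_pos: [0.3703, 0.2571, 0.1358]
orientation: [1.427, -2.793, -0.002]
contact_force: [0.9, 1.0, -0.5]
finger_gap: 0.0
grasp_force: 0.0
```

Call:
jog_arm --offset '[[-0.2, 0, -0.3], [-0.4, 0, -0.5], [-0.4, 0, -0.5], [-0.4, 0, -0.5], [-0.4, 0, -0.5]]' --delta_rot '[[0, 0, 0], [0, 0, 0], [0, 0, 0], [0, 0, 0], [0, 0, 0]]' --gripper '[0, 0, 0, 0, 0]'

```text
time: 53.07
tool_pos: [0.3951, 0.2901, 0.1863]
orientation: [1.429, -2.796, -0.0]
contact_force: [-0.5, 0.0, 0.1]
finger_gap: 0.0001
grasp_force: 0.0
```

Run:
```python
from h import *
w=snap('wrist','w19');t=snap('top','t19');sd=snap('side','s19');a=load('w1')
# profile along recess x at y=0 (rec-local) in both pictures at nub-top height
for n,s in(('w1',a),('now',w)):
    im=cv2.cvtColor(s['image'],cv2.COLOR_RGB2GRAY)
    print(n,[(round(float(x)*1e3),int(im[tuple(int(round(q)) for q in w2px(s,[*(np.array([.3796,.2671])+MS@[x,.0]),.0525])[::-1])])) for x in np.arange(-.03,.04,.002)])
# scene change outside steriliser/case
d=np.abs(sd['image'].astype(int)-load('side0')['image']).max(2)
for nm,(x0,y0,x1,y1) in dict(cups=(190,140,255,205),salt=(350,190,370,225),tea_spice=(424,200,500,262)).items(): print(nm,(d[y0:y1,x0:x1]>40).sum(),(y1-y0)*(x1-x0))
for st,c,_ in reds(sd,(200,150,400,330),8): print(st,c)
o=manip.observe();print(o['time'],o['tool_pos'],o['contact_force'])
```

```text
w1 [(-30, 128), (-28, 129), (-26, 127), (-24, 127), (-22, 127), (-20, 127), (-18, 127), (-16, 125), (-14, 125), (-12, 125), (-10, 124), (-8, 125), (-6, 124), (-4, 122), (-2, 118), (0, 77), (2, 60), (4, 36), (6, 44), (8, 41), (10, 41), (12, 40), (14, 44), (16, 52), (18, 51), (20, 51), (22, 50), (24, 51), (26, 51), (28, 50), (30, 50), (32, 51), (34, 50), (36, 51), (38, 50)]
now [(-30, 132), (-28, 131), (-26, 130), (-24, 130), (-22, 130), (-20, 131), (-18, 129), (-16, 129), (-14, 130), (-12, 128), (-10, 127), (-8, 126), (-6, 126), (-4, 126), (-2, 125), (0, 125), (2, 120), (4, 77), (6, 83), (8, 75), (10, 87), (12, 70), (14, 76), (16, 52), (18, 52), (20, 52), (22, 50), (24, 53), (26, 52), (28, 52), (30, 51), (32, 51), (34, 51), (36, 51), (38, 50)]
cups 869 4225
salt 119 700
tea_spice 1515 4712
53.2167 [0.39420601 0.28932243 0.185257  ] [-0.09875058 -0.31366433  0.0698481 ]
```

Call:
jog_arm --offset '[[0, 0, -0.2], [0, 0, -0.5], [-0.2, 0.2, -0.5], [-0.5, 0.6, -0.5], [-0.7, 1, -0.5]]' --delta_rot '[[0, 0, 0], [0, 0, 0], [0, 0, 0], [0, 0, 0], [0, 0, 0]]' --gripper '[0, 0, 0, 0, 0]'

```text
time: 53.63
tool_pos: [0.3614, 0.3961, 0.2368]
orientation: [-1.424, 2.8, 0.0]
contact_force: [0.9, 0.9, -0.1]
finger_gap: 0.0001
grasp_force: 0.0
```

Call:
jog_arm --offset '[[-0.2, 0.3, 0], [-0.4, 0.6, 0], [-0.7, 0.9, 0], [-0.7, 0.9, 0], [-0.7, 0.9, 0]]' --delta_rot '[[0, 0, 0], [0, 0, 0], [0, 0, 0], [0, 0, 0], [0, 0, 0]]' --gripper '[0, 0, 0, 0, 0]'

```text
time: 54.05
tool_pos: [0.3277, 0.5058, 0.2352]
orientation: [1.432, -2.793, 0.002]
contact_force: [0.7, -0.1, -0.2]
finger_gap: -0.0001
grasp_force: 0.0
```

Call:
jog_arm --offset '[[0, 0.3, 0], [0, 0.6, 0], [0, 0.9, 0], [0, 0.9, 0], [0, 0.9, 0]]' --delta_rot '[[0, 0, 0], [0, 0, 0], [0, 0, 0], [0, 0, 0], [0, 0, 0]]' --gripper '[0, 0, 0, 0, 0]'

```text
time: 54.47
tool_pos: [0.2553, 0.5565, 0.2363]
orientation: [1.43, -2.796, 0.003]
contact_force: [-0.1, 0.0, 0.0]
finger_gap: 0.0001
grasp_force: 0.0
```

Run:
```python
from h import *
t=snap('top','t20');sd=snap('side','s20')
for v,s,z in(('side',sd,'side0'),('top',t,'top0')):
    d=np.abs(s['image'].astype(int)-load(z)['image']).max(2)
    B=dict(cups=(190,140,255,205),salt=(350,190,370,225),tea_spice=(424,200,500,262)) if v=='side' else dict(cups=(185,220,225,290),salt=(333,172,352,193),tea=(375,100,428,152),spice=(430,115,456,143))
    for nm,(x0,y0,x1,y1) in B.items(): 
        b=d[y0:y1,x0:x1]>40;print(v,nm,b.sum(),b.size)
    for st,c,_ in reds(s,(200,150,400,330),6): print(v,st,c)
s=t;im=cv2.cvtColor(s['image'],cv2.COLOR_RGB2GRAY)
for n in('top0','t20'):
    s=load(n);im=cv2.cvtColor(s['image'],cv2.COLOR_RGB2GRAY)
    for x in(-.057,-.002,.053): 
        u,v=w2px(s,[*sw(x,-.067),.04]);print(n,x,im[int(v)-2:int(v)+3,int(u)-2:int(u)+3].mean().round())
print(manip.observe()['tool_pos'])
```

```text
side cups 0 4225
side salt 120 700
side tea_spice 1516 4712
top cups 0 2800
top salt 14 399
top tea 0 2756
top spice 0 728
top0 -0.057 205.0
top0 -0.002 152.0
top0 0.053 205.0
t20 -0.057 196.0
t20 -0.002 151.0
t20 0.053 197.0
[0.25663821 0.55622743 0.23660456]
```

Run:
```python
from h import *
a=load('top0')['image'];b=load('t20')['image']
r=cv2.matchTemplate(b[160:206,320:366],a[174:192,334:350],cv2.TM_CCOEFF_NORMED);print(cv2.minMaxLoc(r),'expect',(14,14))
d=np.abs(a.astype(int)-b).max(2)[172:193,333:352]>40;print(np.argwhere(d).min(0),np.argwhere(d).max(0))
```

```text
(-0.5842639803886414, 0.9869619011878967, (26, 22), (14, 14)) expect (14, 14)
[ 0 18] [13 18]
```

The salt shaker hasn't moved: its template matches at the same place, and the changed pixels are the opened lid's edge. Handing in.

```bash
python3 -c "
from rig import manip
print(manip.close_job())"
```

```text
the job is handed in; nothing more can be done
None
```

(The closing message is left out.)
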